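# Lock the grill cart's tray with its drop pin, finding the hidden hole by feel

## Task

Lock the cart's tray for a windy night: draw the steel pin out of its holder tube, put it point first into the leaning slot of the black guard, feel along the strip hidden at the bottom of the slot for its one hole, and push the pin in until its collar sits fully home on the guard, then let go. Press gently, never pushing the pin against the guard or strip with more than 25 N, and leave the salt cellar, fork, tongs and foil pan where they are.

Things in the scene. Friction and masses are not known exactly. Their poses are not given: they have to be found in the camera images.
- pin: steel drop pin, ~0.18 kg. Origin at the centre of its tip (lower end), z axis along it towards the head. Round shaft 12 mm in diameter from 0 to 76 mm (last 3 mm taper to 9 mm), round collar 34 mm in diameter from 76 to 81 mm, square head 20 x 20 mm from 81 to 129 mm, flats square to x and y: grip there, fingertips above the collar. Starts upright in the holder, collar on its top, tip 6 mm up.
- pin_tip (a point): the pin's tip: same point and axes as pin.
- holder: fixed upright aluminium tube on the cart top, outer diameter 30 mm, bore 16 mm, 82 mm high, axis vertical. Origin at the centre of its underside. The pin stands in it: it is drawn straight up, 76 mm.
- guard: fixed black metal guard rail 240 mm long along its y axis, base plate 120 x 240 x 6 mm, up to 115 mm high. Origin at the centre of its underside, z vertical. Its top face, 48 mm wide, bare aluminium round the slot, leans 0.35 rad (20 degrees) towards the guard's -x side and has one slot in its middle. It carries the strip hidden at the slot's bottom.
- slot (a point): centre of the slot, level with the guard's top face; z axis out of the slot along its lean (0.35 rad from vertical, towards the guard's -x), y along the slot, x across. Slot 100 mm long (y +-50 mm), 16 mm wide, flaring to 28 mm over the top 8 mm; straight walls along z. The pin goes in along -z, its axis along z; at home its collar lies on the top face, tip at z = -76 mm.
- slot_floor (a point): point on the hidden strip below the slot's middle, 50 mm down the slot; axes as slot. The strip closes the slot's bottom but for one hole, 16 mm long in y and as wide as the slot, centred anywhere within 30 mm of this point along y. It is sprung along z: yields from 2 N, 0.8 N per mm, stops hard after 8 mm. Over the hole it springs up round a lightly pressed tip, which catches on the far edge.
- salt: bystander: glass salt cellar with a steel lid, 62 mm in diameter and 69 mm high, upright in the tray. Origin at the centre of its underside.
- fork: bystander: stainless grill fork 300 mm long lying along its y axis in the tray, origin near its middle on its underside.
- tongs: bystander: tongs with green silicone ends, 235 mm long, lying along their y axis in the tray, origin near the middle on the underside.
- pan: bystander: aluminium foil pan 200 x 140 x 40 mm, open at the top, on the cart top. Origin at the centre of its underside.
Not all that is in view belongs to the job. What is shaped like the pin but green is not meant.

How it is judged:
By the outcome, as a careful person would: the job done as asked, in the order asked, and still so for the second after the job is handed in, with the robot touching nothing.
It also fails if it takes over 67 s, if anything falls off the work surface, if the arm or the gripper's body presses on something with over 40 N, if the wrist force passes 120 N, or if a joint passes its speed limit or range.

## Robot

A 7-joint arm with a two-finger parallel gripper is mounted at the origin on the work surface. World frame = base frame: x ahead of the robot, y to its left, z up, the work surface at z = 0. Lengths are in m, angles in rad, forces in N, time in s.
With the tool pointing down it reaches from about 0.4 to 0.85 m from the base axis. Payload 10.4 kg.
Tool frame: the origin (TCP) lies midway between the tips of the shut fingers; the grasp point (between the pads) lies 19 mm behind it (manip.tcp_to_grasp is the distance from the TCP to the grasp point, in m); x points along the fingers, y is the direction in which the jaws open and shut, and the axes are right-handed (so a half turn about x gives the same grasp; the last joint's range is limited). The gripper opens to 85 mm and grips with 20 to 120 N. Pads are 22 mm wide; open, the fingers measure 114 mm over their backs; the gripper's body (76 mm by 85 mm) begins 54 mm behind the grasp point. The pads swing forward as they close: fully open they stand 13 mm farther back than shut.
Start: joints at [1.12, 0.332, -0.065, 1.46, 0.022, 1.35, -0.088], TCP at [0.259, -0.569, 0.231] pointing down, gripper open.
Joint ranges: [-2.6, 2.6], [-0.5, 2.12], [-1.47, 1.34], [0.16, 2.42], [-1.27, 4.41], [0.06, 2.06], [-2.6, 2.6]. Speed limits (rad/s): [2.22, 2.22, 2.79, 2.79, 3.14, 3.14, 3.14].

## Interface

Orientations are given as a unit quaternion [x, y, z, w].
In Python, from workcell import monitor, viewer, manip gives the robot as it stands. The module is installed in compiled form; this text tells all that it offers.
- The arm moves only by the tool send_rows, never from a script. Its arguments are lists of equal length, an entry for each row: "grip": the closure in counts, from 0 (fully open) to 255 (shut); "offset": the shift along the tool's x, y, z in mm, a list of three; "twist": the turn about the tool's x in degrees. In form: {"grip": [grip, ...], "offset": [[tx, ty, tz], ...], "twist": [twist, ...]}. A call has exactly 5 rows; each row is the pose to reach, as a shift and turn from the pose commanded when the call began, along the tool's axes at that moment; what a row does not reach only later rows make up. A row lasts 1/12 s, in which the tool goes at most 41.7 mm and 7.16 degrees, less where a joint would pass 70% of its speed; a pose out of reach is approached as far as the arm can. A call with a gripper value outside its range is refused whole. The fingers move at their own pace and stop on an object; "newtons" is the grip in N (left out, the last holds). Time passes only in rows, so rows that repeat a pose let the fingers close, or fill a call up. It gives the time, the measured TCP pose, the force and the opening at its end, in the units of the state.
- monitor.get_obs(): the state, without advancing time (a new reading comes with each control period).
- viewer.camera(name): name is "scene" or "side" or "wrist"; returns (picture, depth): 400x640x3 uint8, blue, green, red; 400x640 float32, m along the optical axis (not along the pixel's ray), 0 where there is no reading.
- viewer.camera_model(name): a dict with "camera_matrix" (3x3 intrinsics, pixels), "distortion" ([k1, k2, p1, p2, k3] as OpenCV has them; the pictures are not rectified), "R" (3x3) and "t" (3): a world point X has camera coordinates R X + t; the wrist camera has in their place "mount" (4x4, takes a point from camera to tool coordinates, whose origin is the TCP and whose axes are the tool frame's). Camera axes: x right, y down, z forward; pixel columns grow to the right and rows downward; lengths in m; the calibration is good to about 2 mm. A picture is of the moment at which its call begins: read the wrist's pose just before it. camera_model takes no time and is no camera call.
- manip.hand_in(): hands the job in, once; it reports no verdict.
Trained networks look in the newest picture that a camera, given by its name, has taken for a name from the list of things; names that differ only in an ending like _2 or _b are one class to them, and where a whole thing is asked for, a point or a joint stands for the part that bears it (a point fixed in the world has none). Each returns a list of dicts, best first, with "score" (0 to 1); they miss things now and then, are a little off and sometimes report something else, mostly with a low value. They report only what shows in the picture. A call takes as long as a camera call. They do not tell look-alikes from the thing itself.
- viewer.recognise(target, camera): "box" ([left, top, width, height] in pixels, round what is visible of it).
- viewer.regions_of(target, camera): "region" (400x640 bool, what is visible of it) and "box" ([left, top, width, height] in pixels, round what is visible of it).
- viewer.spot_point(target, camera): "position" ([column, row] in pixels: a listed point, or the origin of a listed thing).
The state is a dict: "clock": time; "joint_pos": joint angles; "joint_velocities": joint speeds; "tau": joint torques, N m; "position": TCP position; "ee_rot": TCP orientation; "ft_force": force on the tool from outside, world axes, zero at the start; "torque": the same for the moment, N m; "grip_width": opening from 0.0 (shut) to 1.0 (fully open).
Only numpy, scipy, OpenCV 4.12 (cv2) and the standard library are available. Lean on these libraries where they do the work, as an engineer would, in place of code of your own. Each camera call takes 0.05 s, during which the arm holds its last target.

## Working session

There is one attempt and no reset: what is moved stays moved. The work goes in short steps, Python scripts to look and compute and a tool call to move; the robot and the scene stay as the last step left them, time stands still between calls to the robot, and variables do not carry over. Pictures are saved under pics/ and viewed, and the job is handed in when it is done.

Besides the shell and the picture viewer there is one more tool, called after ">>>" as name(argument=value, ...), one argument or row to a line, values as JSON. send_rows: Moves the arm, as the interface text tells. Its arguments: {"type":"object","properties":{"grip":{"type":"array","items":{"type":"number"}},"offset":{"type":"array","items":{"type":"array","items":{"type":"number"}}},"twist":{"type":"array","items":{"type":"number"}},"newtons":{"type":"number"}},"required":["grip","offset","twist"]}

```bash
mkdir -p pics; cat > h.py <<'E'
import numpy as np, cv2
from workcell import monitor, viewer, manip
from scipy.spatial.transform import Rotation as R
def model(n):
    m=viewer.camera_model(n); K=np.array(m['camera_matrix']); D=np.array(m['distortion'])
    if 'mount' in m:
        o=monitor.get_obs(); T=np.eye(4); T[:3,:3]=R.from_quat(o['ee_rot']).as_matrix(); T[:3,3]=o['position']
        C=T@np.array(m['mount']); Rw=C[:3,:3].T; t=-Rw@C[:3,3]
    else: Rw=np.array(m['R']); t=np.array(m['t'])
    return K,D,Rw,t
def ray(mod,px):
    K,D,Rw,t=mod
    u=cv2.undistortPoints(np.array(px,float).reshape(-1,1,2),K,D).reshape(-1,2)
    d=np.c_[u,np.ones(len(u))]
    return -Rw.T@t, d@Rw   # origin, dirs (scaled z=1)
def proj(mod,X):
    K,D,Rw,t=mod
    p,_=cv2.projectPoints(np.array(X,float).reshape(-1,3),cv2.Rodrigues(Rw)[0],t,K,D); return p.reshape(-1,2)
def pt(mod,px,depth):
    o,d=ray(mod,px); return o+d*np.atleast_1d(depth)[:,None]
E
python3 - <<'E'
from h import *
o=monitor.get_obs(); print({k:np.round(v,3).tolist() for k,v in o.items()}, manip.tcp_to_grasp)
for n in ['scene','side','wrist']:
    m=model(n); im,d=viewer.camera(n); cv2.imwrite(f'pics/{n}0.png',im); np.savez(f'{n}0.npz',d=d,im=im,K=m[0],D=m[1],R=m[2],t=m[3])
    print(n,np.round(-m[2].T@m[3],3))
    for t in ['pin','holder','guard','slot','pin_tip','slot_floor']:
        try:
            print(t,[(np.round(r['score'],2),np.round(r['box']).tolist()) for r in viewer.recognise(t,n)][:4],[(np.round(r['score'],2),np.round(r['position']).tolist()) for r in viewer.spot_point(t,n)][:4])
        except Exception as e: print(t,e)
print(monitor.get_obs()['clock'])
E
```

```text
{'clock': 0.0, 'joint_pos': [1.12, 0.333, -0.065, 1.461, 0.022, 1.35, -0.088], 'joint_velocities': [-0.001, -0.0, 0.001, 0.002, -0.001, 0.001, -0.001], 'tau': [-0.001, -62.546, 0.049, -39.161, 0.016, 0.01, -0.0], 'position': [0.259, -0.568, 0.231], 'ee_rot': [-0.691, -0.151, 0.691, -0.15], 'ft_force': [-0.432, -0.168, -0.743], 'torque': [0.007, 0.038, 0.019], 'grip_width': 1.002} 0.0187
scene [ 1.205 -0.19   0.852]
pin [(np.float64(0.71), [171.0, 165.0, 20.0, 39.0]), (np.float64(0.7), [201.0, 175.0, 16.0, 23.0]), (np.float64(0.67), [165.0, 186.0, 24.0, 39.0])] [(np.float64(0.84), [239.0, 197.0]), (np.float64(0.8), [186.0, 205.0]), (np.float64(0.67), [182.0, 224.0])]
holder [(np.float64(0.63), [206.0, 198.0, 13.0, 22.0])] [(np.float64(0.74), [218.0, 214.0])]
guard [(np.float64(0.72), [300.0, 188.0, 98.0, 89.0])] [(np.float64(0.76), [349.0, 239.0])]
slot [(np.float64(0.77), [297.0, 185.0, 106.0, 92.0])] [(np.float64(0.69), [348.0, 206.0]), (np.float64(0.48), [355.0, 226.0])]
pin_tip [(np.float64(0.68), [232.0, 161.0, 14.0, 37.0]), (np.float64(0.54), [169.0, 187.0, 17.0, 35.0]), (np.flo
[... 410 characters left out ...]
] [(np.float64(0.93), [331.0, 301.0]), (np.float64(0.67), [339.0, 181.0])]
holder [(np.float64(0.69), [316.0, 258.0, 10.0, 28.0]), (np.float64(0.45), [323.0, 172.0, 60.0, 60.0])] [(np.float64(0.59), [318.0, 278.0])]
guard [(np.float64(0.86), [323.0, 171.0, 59.0, 60.0])] [(np.float64(0.77), [338.0, 207.0])]
slot [(np.float64(0.55), [324.0, 169.0, 56.0, 64.0])] [(np.float64(0.76), [338.0, 177.0])]
pin_tip [(np.float64(0.64), [326.0, 258.0, 11.0, 49.0])] [(np.float64(0.73), [329.0, 301.0])]
slot_floor [(np.float64(0.89), [326.0, 171.0, 56.0, 59.0])] [(np.float64(0.72), [342.0, 193.0])]
wrist [ 0.32  -0.542  0.374]
pin [] []
holder [] []
guard [] []
slot [] []
pin_tip [] []
slot_floor [] []
1.95
```

```bash
python3 - <<'E'
import cv2
a=cv2.imread('pics/scene0.png'); b=cv2.imread('pics/side0.png')
cv2.imwrite('pics/scene_c.png',cv2.resize(a[140:320,130:430],(800,480),interpolation=cv2.INTER_CUBIC))
cv2.imwrite('pics/side_c.png',cv2.resize(b[130:330,230:470],(720,600),interpolation=cv2.INTER_CUBIC))
E
```

```text
(no output)
```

View pics/scene0.png

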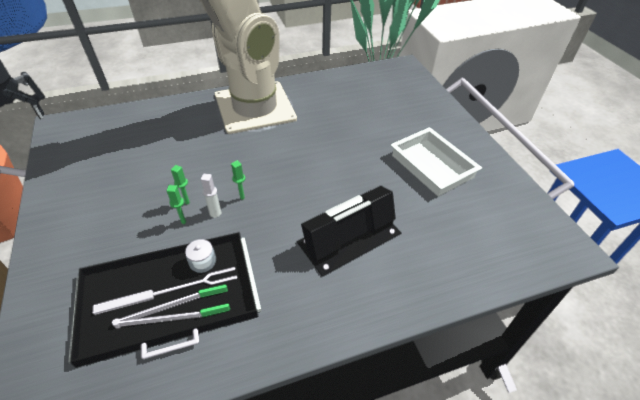

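View pics/side0.png

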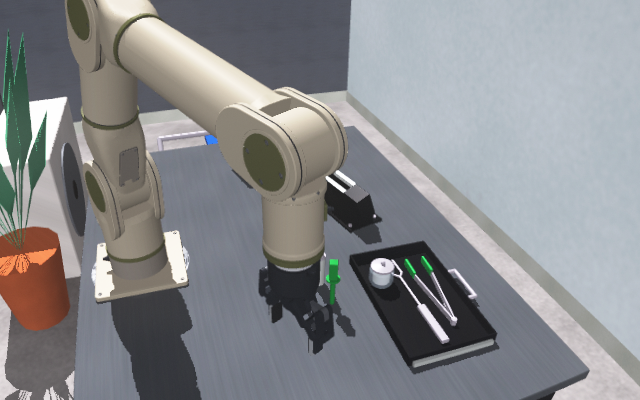

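View pics/wrist0.png

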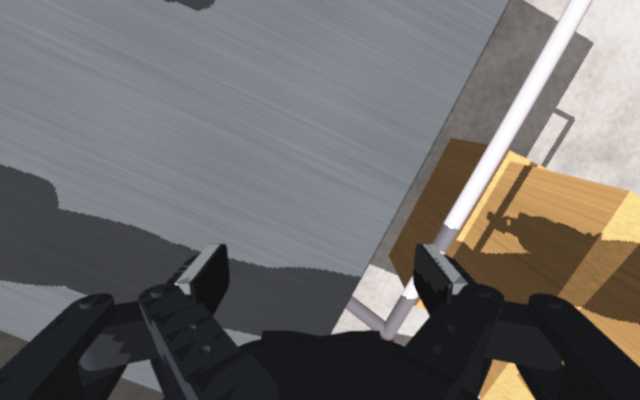

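```bash
sleep 1
```

```text
(no output)
```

View pics/scene_c.png

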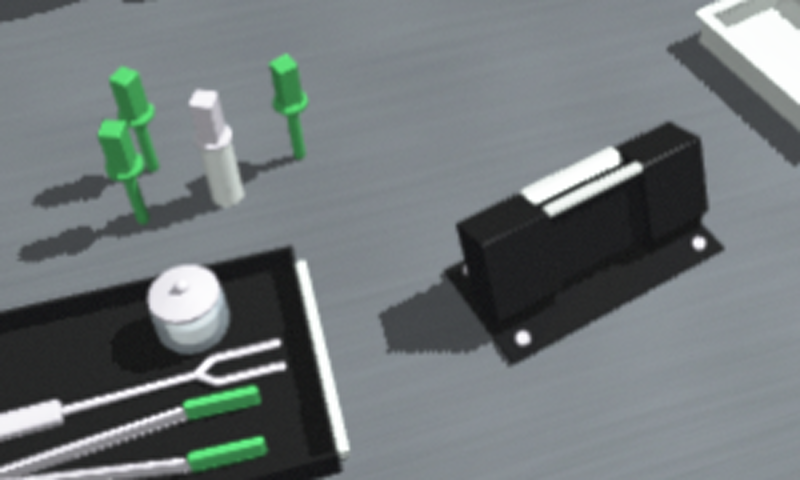

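View pics/side_c.png

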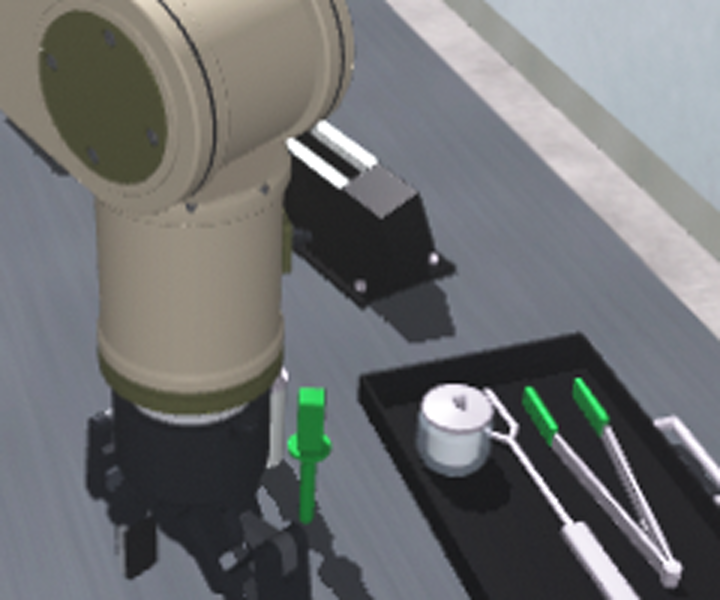

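```bash
python3 - <<'E'
from h import *
def load(n):
    z=np.load(n+'0.npz'); return (z['K'],z['D'],z['R'],z['t']),z['d'],z['im']
m,d,im=load('scene')
def P(px): 
    px=np.array(px); return pt(m,px,d[px[:,1],px[:,0]])
for p in [(207,176),(206,178),(209,184),(210,188),(212,194),(213,200),(214,206),(215,211),(215,215),(210,230)]:
    print(p,np.round(P([p])[0],4),im[p[1],p[0]])
# pin/holder points cluster
ys,xs=np.mgrid[168:222,195:226]; px=np.c_[xs.ravel(),ys.ravel()]
X=P(px); ok=(d[px[:,1],px[:,0]]>0)
hsv=cv2.cvtColor(im,cv2.COLOR_BGR2HSV)[px[:,1],px[:,0]]
s=ok&(X[:,2]>.01)&(X[:,2]<.16)&(hsv[:,1]<60)
for lo,hi in [(.01,.04),(.04,.075),(.095,.115),(.115,.13),(.13,.15)]:
    q=s&(X[:,2]>lo)&(X[:,2]<=hi); print(lo,q.sum(),np.round(X[q].mean(0),4),np.round(np.ptp(X[q],axis=0),3))
# guard cloud
ys,xs=np.mgrid[180:285,290:410]; px=np.c_[xs.ravel(),ys.ravel()]
X=P(px); ok=d[px[:,1],px[:,0]]>0
np.save('g.npy',np.c_[px,X][ok])
for lo,hi in [(.004,.009),(.02,.04),(.04,.06),(.06,.08),(.08,.095),(.095,.105),(.105,.125)]:
    q=ok&(X[:,2]>lo)&(X[:,2]<=hi); print(lo,q.sum(),np.round(X[q].min(0),3),np.round(X[q].max(0),3))
E
```

```text
(207, 176) [ 0.4304 -0.2018  0.1351] [249 246 247]
(206, 178) [ 0.4381 -0.2051  0.1366] [248 245 246]
(209, 184) [ 0.4433 -0.2018  0.1201] [167 161 162]
(210, 188) [ 0.4458 -0.2018  0.1087] [167 161 161]
(212, 194) [ 0.446  -0.2008  0.0873] [229 223 224]
(213, 200) [ 0.4459 -0.202   0.0657] [166 170 163]
(214, 206) [ 0.4488 -0.2033  0.0466] [162 165 158]
(215, 211) [ 0.4462 -0.204   0.0248] [153 156 150]
(215, 215) [ 0.4465 -0.2065  0.0102] [155 158 153]
(210, 230) [ 0.4816 -0.2269 -0.0019] [142 137 130]
0.01 92 [ 0.4439 -0.2046  0.0251] [0.016 0.029 0.03 ]
0.04 116 [ 0.4441 -0.2043  0.0579] [0.015 0.029 0.035]
0.095 65 [ 0.4398 -0.2049  0.105 ] [0.02  0.026 0.02 ]
0.115 56 [ 0.4382 -0.2039  0.1226] [0.018 0.028 0.014]
0.13 74 [ 0.4329 -0.2055  0.1354] [0.027 0.028 0.009]
0.004 1255 [ 0.41  -0.062  0.004] [0.777 0.258 0.009]
0.02 341 [ 0.619 -0.019  0.02 ] [0.679 0.221 0.04 ]
0.04 673 [ 0.613 -0.021  0.04 ] [0.678 0.22  0.06 ]
0.06 705 [ 0.608 -0.022  0.06 ] [0.669 0.219 0.08 ]
0.08 817 [ 0.556 -0.024  0.08 ] [0.663 0.216 0.095]
0.095 715 [ 0.56  -0.021  0.095] [0.659 0.213 0.105]
0.105 416 [ 0.584 -0.015  0.105] [0.655 0.214 0.112]
```

```bash
python3 - <<'E'
from h import *
o=monitor.get_obs(); M=R.from_quat(o['ee_rot']).as_matrix(); print(np.round(M,4))
# shift needed to be over pin, TCP z .231
print('shift to pin', np.round(1000*M.T@(np.array([.432,-.2045,.231])-o['position']),1))
G=np.load('g.npy'); X=G[:,2:]
# base plate fit / front lower edge; top plane
im=cv2.imread('pics/scene0.png'); v=im[G[:,1].astype(int),G[:,0].astype(int)]
top=(X[:,2]>.085)&(X[:,0]<.66)&(X[:,1]>-.02)&(X[:,1]<.22)
rng=np.random.default_rng(0); best=None; Q=X[top]
for _ in range(500):
    a,b,c=Q[rng.choice(len(Q),3,replace=False)]; n=np.cross(b-a,c-a); 
    if np.linalg.norm(n)<1e-6: continue
    n/=np.linalg.norm(n); n*=np.sign(n[2])
    if n[2]<.8: continue
    k=np.abs((Q-a)@n)<.0025
    if best is None or k.sum()>best.sum(): best=k
I=Q[best]; c=I.mean(0); n=np.linalg.svd(I-c)[2][2]; n*=np.sign(n[2]); print(len(I),c,n,'tilt',np.arccos(n[2]),'az',np.degrees(np.arctan2(n[1],n[0])))
br=v.min(1)>150
b=br&(X[:,2]>.08); print(b.sum()); 
for p,x in zip(G[b][:, :2],X[b]):
    pass
print(np.round(X[b].min(0),3),np.round(X[b].max(0),3),np.round(X[b].mean(0),3))
# corners of bright strips by pixels -> intersect plane
m=(lambda z:(z['K'],z['D'],z['R'],z['t']))(np.load('scene0.npz'))
msk=np.zeros(im.shape[:2],np.uint8); bp=G[b][:,:2].astype(int); msk[bp[:,1],bp[:,0]]=1
nl,lab,st,ce=cv2.connectedComponentsWithStats(msk)
for i in range(1,nl):
    if st[i,4]<30: continue
    ys,xs=np.where(lab==i); r=cv2.minAreaRect(np.c_[xs,ys].astype(np.float32)); bx=cv2.boxPoints(r)
    oo,dd=ray(m,bx); W=oo+dd*((n@(c-oo))/(dd@n))[:,None]; print(st[i],bx.round(1).tolist()); print(W.round(4))
# slot axis candidates
E
```

```text
[[ 1.000e-04  4.148e-01 -9.099e-01]
 [-1.000e-04 -9.099e-01 -4.148e-01]
 [-1.000e+00  1.000e-04 -0.000e+00]]
shift to pin [ 3.000e-01 -2.597e+02 -3.082e+02]
903 [0.60650962 0.08987707 0.1023318 ] [-0.32495122 -0.07890896  0.94243307] tilt 0.3409630445745957 az -166.35087318362002
413
[0.569 0.044 0.082] [0.638 0.149 0.112] [0.602 0.096 0.099]
[326 196  37  20 246] [[325.6000061035156, 211.1999969482422], [360.0, 194.8000030517578], [362.79998779296875, 200.6999969482422], [328.5, 217.1999969482422]]
[[0.5917 0.0443 0.0934]
 [0.5679 0.1424 0.0934]
 [0.596  0.1373 0.1027]
 [0.6182 0.0417 0.1023]]
[334 201  37  20 167] [[334.0, 217.0], [368.79998779296875, 199.60000610351562], [370.6000061035156, 203.1999969482422], [335.79998779296875, 220.60000610351562]]
[[0.6241 0.0531 0.1053]
 [0.5989 0.1514 0.1049]
 [0.6152 0.1484 0.1102]
 [0.6394 0.0516 0.1105]]
```

```bash
python3 - <<'E'
from h import *
m=viewer.camera_model('wrist'); mt=np.array(m['mount']); K=np.array(m['camera_matrix']);D=np.array(m['distortion']); print(mt.round(3),K.round(0))
C=np.linalg.inv(mt)
for tz in [0,-20,-40,-60,20,40,60]:
    # pin top in tool coords, TCP z .231 -> pin top at x=+0.096
    p=C@np.array([.096,0,tz/1000,1]); q=cv2.projectPoints(p[:3].reshape(1,3),np.zeros(3),np.zeros(3),K,D)[0]; print(tz,q.ravel().round())
E
```

```text
[[ 0.    -0.258  0.966 -0.143]
 [ 1.    -0.    -0.     0.001]
 [ 0.001  0.966  0.258 -0.066]
 [ 0.     0.     0.     1.   ]] [[310.   0. 321.]
 [  0. 310. 198.]
 [  0.   0.   1.]]
0 [320. 201.]
-20 [320. 177.]
-40 [320. 151.]
-60 [320. 125.]
20 [320. 225.]
40 [320. 248.]
60 [320. 269.]
```

>>> send_rows(
  grip=[0,0,0,0,0],
  offset=[
    [0,-26,-30],
    [0,-52,-62],
    [0,-78,-93],
    [0,-104,-124],
    [0,-130,-155],
  ],
  twist=[0,0,0,0,0],
)

```text
clock: 2.37
position: [0.3469, -0.3843, 0.2315]
ee_rot: [0.691, 0.15, -0.691, 0.15]
ft_force: [0.5, 0.0, -0.1]
grip_width: 1.002
```

>>> send_rows(
  grip=[0,0,0,0,0],
  offset=[
    [0,-26,-30],
    [0,-52,-62],
    [0,-78,-93],
    [0,-104,-124],
    [0,-130,-153],
  ],
  twist=[0,0,0,0,0],
)

```text
clock: 2.78
position: [0.4323, -0.2023, 0.2317]
ee_rot: [0.691, 0.15, -0.691, 0.15]
ft_force: [0.5, -0.8, 0.8]
grip_width: 1.0
```

```bash
python3 - <<'E'
from h import *
o=monitor.get_obs(); print(o['position'],o['clock'])
m=model('wrist'); im,d=viewer.camera('wrist'); cv2.imwrite('pics/w1.png',im); np.savez('w1.npz',d=d,im=im,K=m[0],D=m[1],R=m[2],t=m[3],M=R.from_quat(o['ee_rot']).as_matrix(),p=o['position'])
print([(round(r['score'],2),np.round(r['box'])) for r in viewer.recognise('pin','wrist')])
x0,y0=220,110; cv2.imwrite('pics/w1c.png',cv2.resize(im[y0:y0+150,x0:x0+200],(800,600),interpolation=cv2.INTER_CUBIC))
E
```

```text
[ 0.43234862 -0.20227176  0.23166545] 2.7833
[(0.95, array([211., 165.,  48.,  41.])), (0.87, array([341., 231.,  32.,  66.])), (0.68, array([306., 175.,  31.,  42.])), (0.58, array([377., 192.,  52.,  56.])), (0.2, array([394.,  35.,  73.,  67.]))]
```

View pics/w1.png

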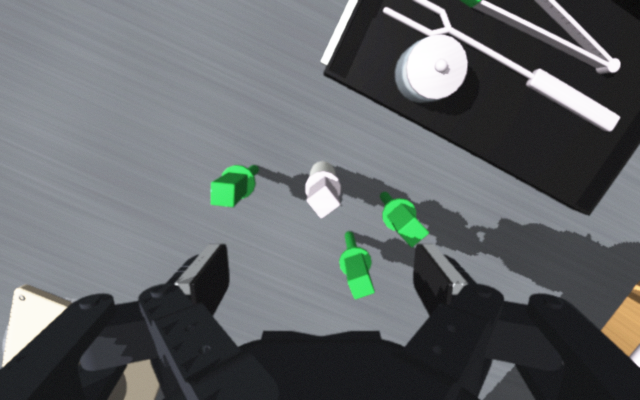

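View pics/w1c.png

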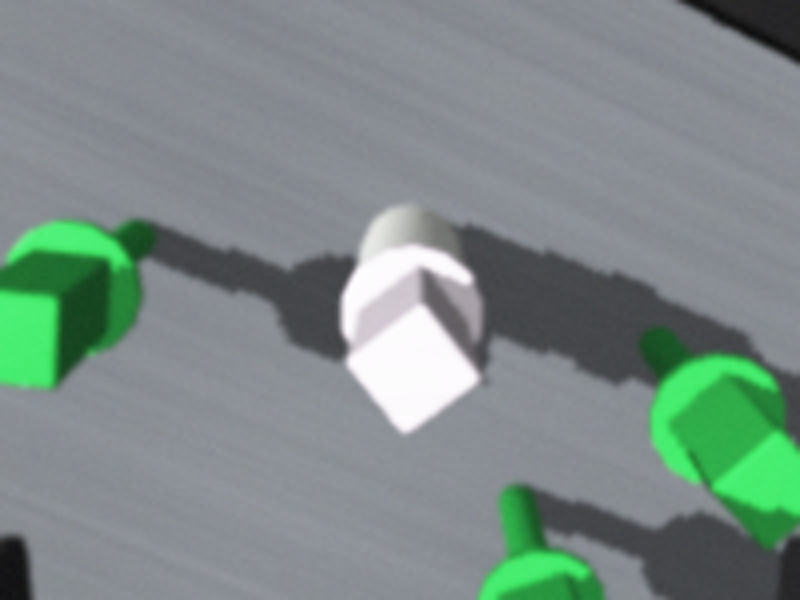

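```bash
python3 - <<'E'
from h import *
z=np.load('w1.npz'); m=(z['K'],z['D'],z['R'],z['t']); M=z['M']; p=z['p']; d=z['d']
c=np.array([(420,305),(480,378),(405,432),(347,360)])/4+[220,110]-.375
o,dd=ray(m,c); W=o+dd*((.135-o[2])/dd[:,2])[:,None]; print(W.round(4), W.mean(0).round(4))
for i in range(4):
    e=W[(i+1)%4]-W[i]; print(np.linalg.norm(e).round(4), np.degrees(np.arctan2(e[1],e[0])).round(1), 'tool yz',np.round(1000*(M.T@e),1))
print('tool yz of centre',np.round(1000*M.T@(W.mean(0)-p),1))
# green pins tool coords via depth
im=z['im']; hsv=cv2.cvtColor(im,cv2.COLOR_BGR2HSV); g=((hsv[...,0]>45)&(hsv[...,0]<75)&(hsv[...,1]>120)).astype(np.uint8)
nl,lab,st,ce=cv2.connectedComponentsWithStats(g)
for i in range(1,nl):
    if st[i,4]<100: continue
    ys,xs=np.where((lab==i)&(d>0)); X=pt(m,np.c_[xs,ys],d[ys,xs]); T=1000*(X-p)@M
    h=X[:,2]>X[:,2].max()-.012
    print(ce[i].round(),'zmax',X[:,2].max().round(3),'head tool y,z range',T[h].min(0).round(),T[h].max(0).round())
q=[(322,198)]
print(pt(m,q,[d[198,322]]))
E
```

```text
[[ 0.4453 -0.2003  0.135 ]
 [ 0.4367 -0.2176  0.135 ]
 [ 0.42   -0.2086  0.135 ]
 [ 0.429  -0.1917  0.135 ]] [ 0.4327 -0.2045  0.135 ]
0.0193 -116.6 tool yz [ 0.  12.1 15.1]
0.0189 151.6 tool yz [ -0.  -15.1  11.4]
0.0191 61.9 tool yz [ -0.  -11.6 -15.2]
0.0184 -27.8 tool yz [  0.   14.6 -11.3]
tool yz of centre [96.7  2.1  0.6]
[233. 185.] zmax 0.131 head tool y,z range [100. -90. -15.] [112. -69.   6.]
[403. 219.] zmax 0.131 head tool y,z range [101.  65.  16.] [113.  92.  43.]
[356. 268.] zmax 0.131 head tool y,z range [101.  24.  68.] [113.  48.  93.]
[[ 0.43552802 -0.20247481  0.13545013]]
```

>>> send_rows(
  grip=[60,60,60,60,60],
  offset=[
    [10,0,0],
    [20,1,0.3],
    [30,1.5,0.3],
    [40,1.5,0.3],
    [50,1.5,0.3],
  ],
  twist=[-7,-14,-21,-28,-35],
  newtons=20,
)

```text
clock: 3.3
position: [0.4319, -0.2063, 0.1809]
ee_rot: [0.613, 0.353, -0.613, 0.353]
ft_force: [0.3, 0.3, -0.7]
grip_width: 0.765
```

>>> send_rows(
  grip=[60,60,60,60,60],
  offset=[
    [10,0,0],
    [20,0,0],
    [20,0,0],
    [20,0,0],
    [20,0,0],
  ],
  twist=[-2.7,-2.7,-2.7,-2.7,-2.7],
)

```text
clock: 3.72
position: [0.4323, -0.206, 0.1618]
ee_rot: [0.606, 0.365, -0.606, 0.365]
ft_force: [0.1, -0.5, -0.1]
grip_width: 0.767
```

```bash
cat > snap.py <<'E'
import sys
from h import *
n,tag=sys.argv[1],sys.argv[2]
o=monitor.get_obs(); M=R.from_quat(o['ee_rot']).as_matrix(); print(np.round(o['position'],4),'jaw az',np.degrees(np.arctan2(M[1,1],M[0,1])).round(2),'F',np.round(o['ft_force'],1),'gw',round(o['grip_width'],3),'t',o['clock'])
m=model(n); im,d=viewer.camera(n); cv2.imwrite(f'pics/{tag}.png',im); np.savez(tag+'.npz',d=d,im=im,K=m[0],D=m[1],R=m[2],t=m[3],M=M,p=o['position'])
if len(sys.argv)>3:
    x,y,w,h=map(int,sys.argv[3:7]); s=min(800/w,600/h); cv2.imwrite(f'pics/{tag}.png',cv2.resize(im[y:y+h,x:x+w],None,fx=s,fy=s,interpolation=cv2.INTER_CUBIC))
E
python3 snap.py wrist w2 220 110 200 150
python3 - <<'E'
from h import *
o=monitor.get_obs(); M=R.from_quat(o['ee_rot']).as_matrix()
print(1000*M.T@(np.array([.4327,-.2045,.096])-o['position']))
print(proj(model('wrist'),[[.4327,-.2045,.135]]))
E
```

```text
[ 0.4323 -0.206   0.1618] jaw az -27.88 F [ 0.1 -0.5 -0.1] gw 0.767 t 3.7167
[65.997532   -0.54008142 -1.50355799]
[[317.87587936 229.6375022 ]]
```

View pics/w2.png

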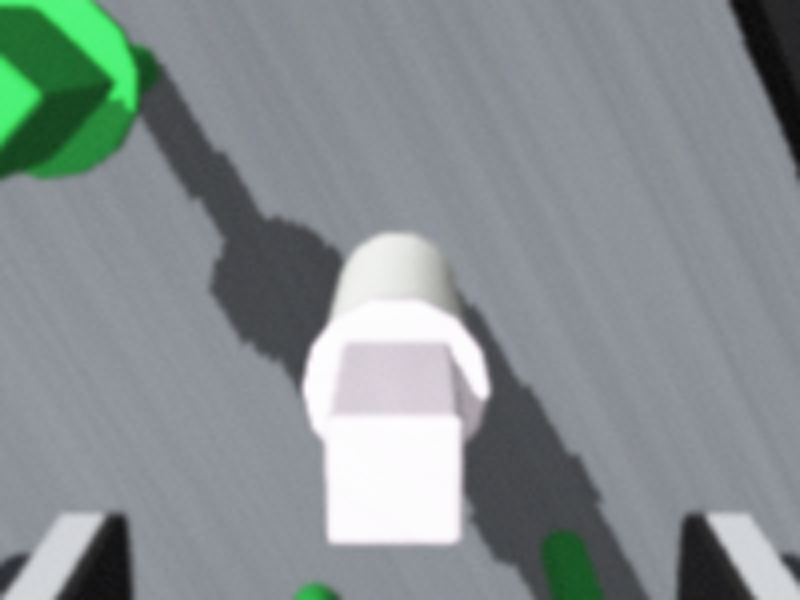

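>>> send_rows(
  grip=[60,60,60,60,60],
  offset=[
    [15,-0.5,-1.5],
    [30,-0.5,-1.5],
    [45,-0.5,-1.5],
    [60,-0.5,-1.5],
    [66,-0.5,-1.5],
  ],
  twist=[0,0,0,0,0],
)

```text
clock: 4.18
position: [0.4318, -0.2041, 0.0942]
ee_rot: [-0.605, -0.365, 0.606, -0.365]
ft_force: [-0.0, -0.0, -0.4]
grip_width: 0.765
```

>>> send_rows(
  grip=[255,255,255,255,255],
  offset=[
    [0,0,0],
    [0,0,0],
    [0,0,0],
    [0,0,0],
    [0,0,0],
  ],
  twist=[0,0,0,0,0],
  newtons=50,
)

```text
clock: 4.6
position: [0.433, -0.2046, 0.0964]
ee_rot: [0.606, 0.365, -0.605, 0.366]
ft_force: [-1.4, 0.4, 5.9]
grip_width: 0.228
```

>>> send_rows(
  grip=[255,255,255,255,255],
  offset=[
    [0,0,0],
    [0,0,0],
    [0,0,0],
    [0,0,0],
    [0,0,0],
  ],
  twist=[0,0,0,0,0],
)

```text
clock: 5.02
position: [0.433, -0.2046, 0.0964]
ee_rot: [0.606, 0.365, -0.605, 0.366]
ft_force: [-1.7, 0.3, 6.4]
grip_width: 0.228
```

```bash
python3 snap.py scene s1 130 130 200 150
```

```text
[ 0.433  -0.2046  0.0964] jaw az -27.8 F [-1.7  0.3  6.4] gw 0.228 t 5.0167
```

View pics/s1.png

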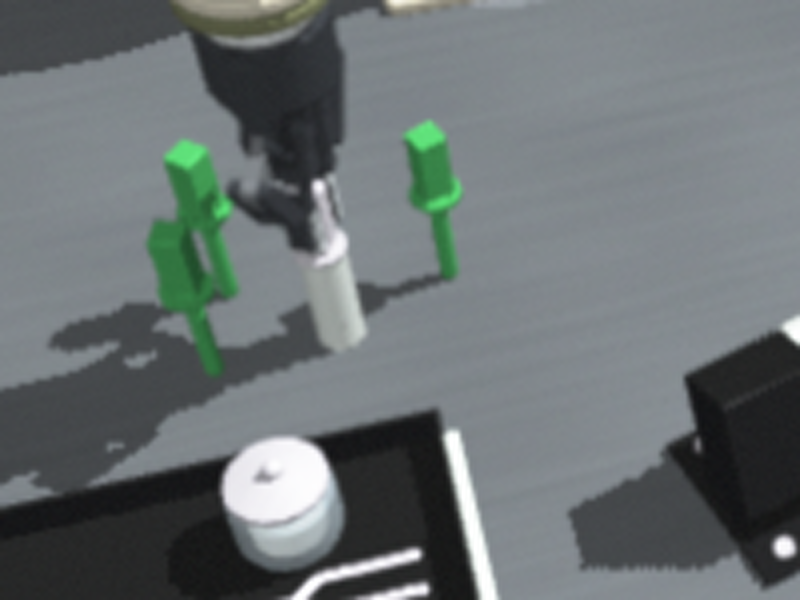

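The steel pin's head (crop ~(325,210)) is held between the fingers; the green ones are untouched. Draw it up until 8 mm remain in the tube.

>>> send_rows(
  grip=[255,255,255,255,255],
  offset=[
    [-14,0,0],
    [-28,0,0],
    [-42,0,0],
    [-56,0,0],
    [-67,0,0],
  ],
  twist=[0,0,0,0,0],
)

```text
clock: 5.48
position: [0.4325, -0.2044, 0.1635]
ee_rot: [0.606, 0.365, -0.605, 0.366]
ft_force: [0.9, -0.5, -1.3]
grip_width: 0.23
```

```bash
python3 snap.py scene s2 130 110 200 150
```

```text
[ 0.4325 -0.2044  0.1635] jaw az -27.79 F [ 0.9 -0.5 -1.3] gw 0.23 t 5.4833
```

View pics/s2.png

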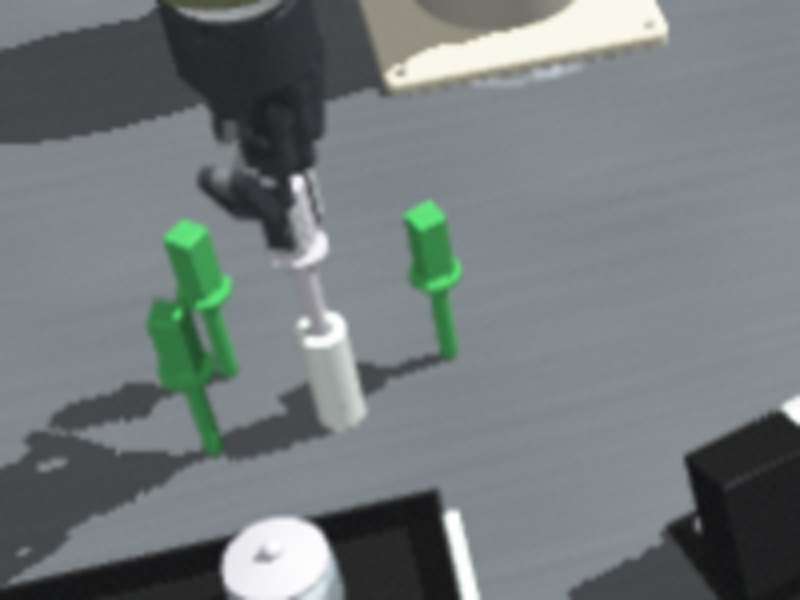

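>>> send_rows(
  grip=[255,255,255,255,255],
  offset=[
    [-1,0,4],
    [-0.9,0,8],
    [-0.6,0,12],
    [-0.1,0,16],
    [0.5,0,20],
  ],
  twist=[0,0,0,0,0],
  newtons=20,
)

```text
clock: 5.95
position: [0.4228, -0.2219, 0.1613]
ee_rot: [0.605, 0.366, -0.605, 0.365]
ft_force: [1.6, 5.2, 1.5]
grip_width: 0.232
```

```bash
python3 snap.py scene s3 130 110 200 150
```

```text
[ 0.4228 -0.2219  0.1613] jaw az -27.78 F [1.6 5.2 1.5] gw 0.232 t 5.95
```

View pics/s3.png

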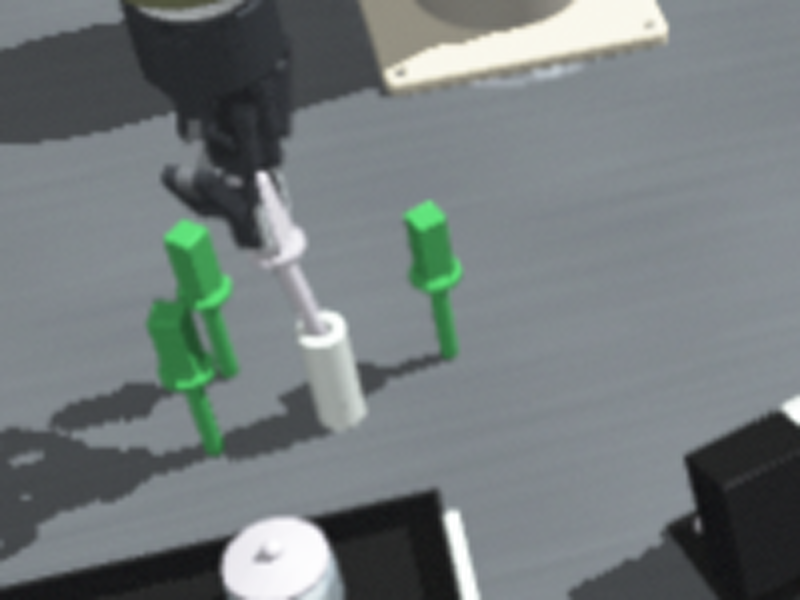

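>>> send_rows(
  grip=[255,255,255,255,255],
  offset=[
    [0.5,0,4],
    [1.4,0,8],
    [2.4,0,12],
    [3.5,0,16],
    [4.6,0,19.5],
  ],
  twist=[0,0,0,0,0],
)

```text
clock: 6.42
position: [0.4136, -0.2396, 0.157]
ee_rot: [-0.605, -0.365, 0.606, -0.365]
ft_force: [1.5, 5.1, 2.6]
grip_width: 0.229
```

```bash
python3 snap.py scene s4 130 110 200 150;python3 snap.py side d4 250 200 200 150
```

```text
[ 0.4136 -0.2396  0.157 ] jaw az -27.8 F [1.5 5.1 2.6] gw 0.229 t 6.4167
[ 0.4132 -0.2402  0.1568] jaw az -27.84 F [1.  4.7 1.7] gw 0.229 t 6.4667
```

View pics/s4.png

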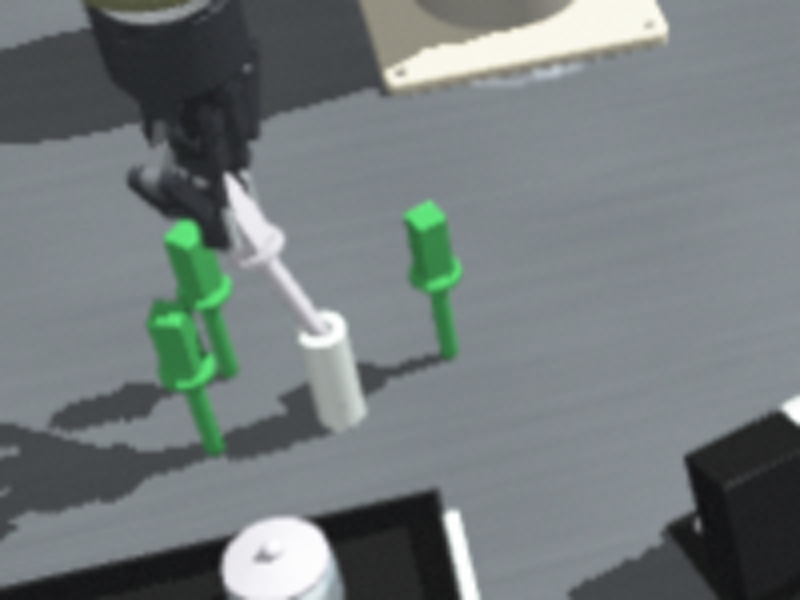

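View pics/d4.png

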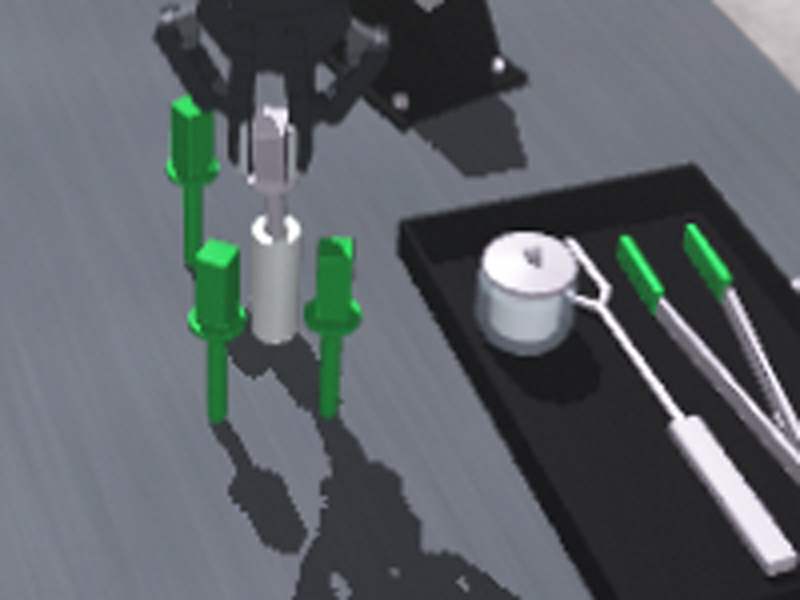

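>>> send_rows(
  grip=[255,255,255,255,255],
  offset=[
    [0,0,0],
    [-7,0,2.5],
    [-14,0,5],
    [-42,0,5],
    [-75,0,5],
  ],
  twist=[0,0,0,0,0],
  newtons=60,
)

```text
clock: 6.93
position: [0.4099, -0.2441, 0.2321]
ee_rot: [-0.605, -0.366, 0.606, -0.364]
ft_force: [2.0, -1.4, -0.6]
grip_width: 0.228
```

```bash
python3 snap.py scene s5 130 90 200 150;python3 snap.py side d5 250 160 200 150
```

```text
[ 0.4099 -0.2441  0.2321] jaw az -27.84 F [ 2.  -1.4 -0.6] gw 0.228 t 6.9333
[ 0.4129 -0.2454  0.2401] jaw az -27.83 F [ 3.7 -1.3  5.5] gw 0.226 t 6.9833
```

View pics/s5.png

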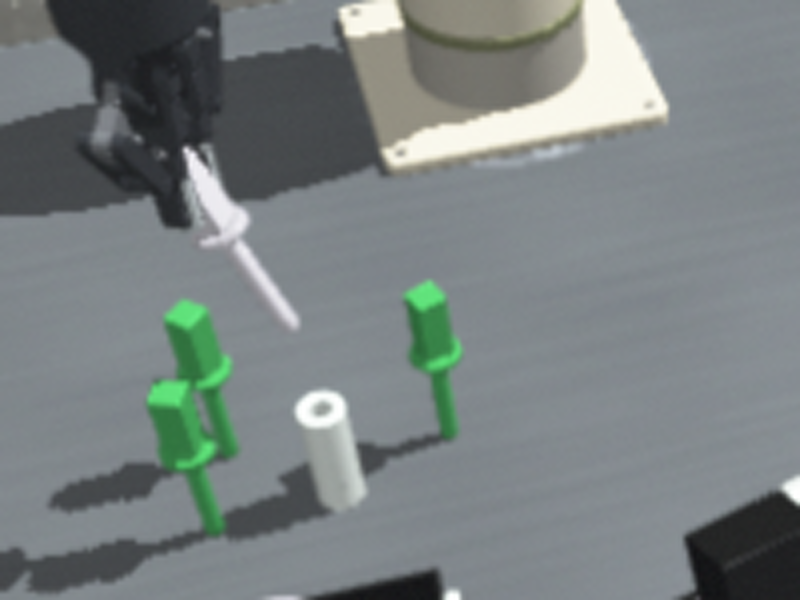

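View pics/d5.png

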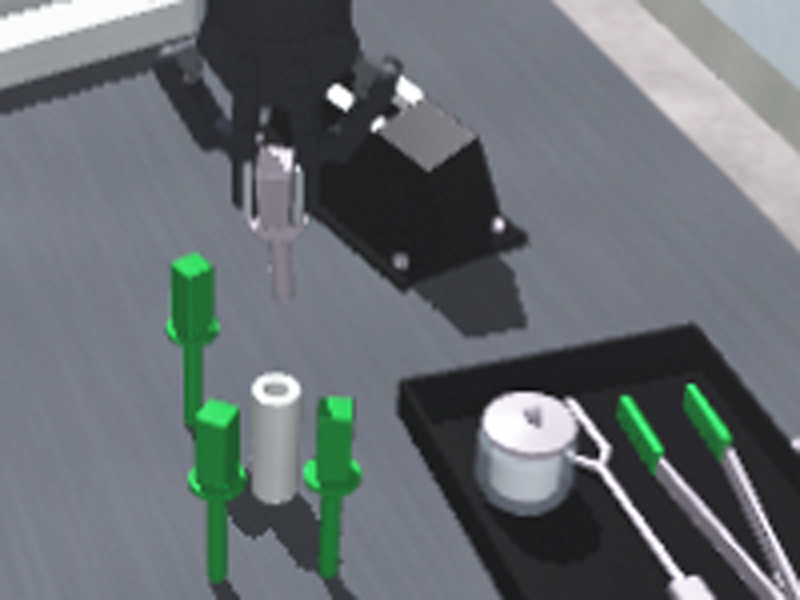

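>>> send_rows(
  grip=[255,255,255,255,255],
  offset=[
    [-15,-3,-10],
    [-30,-6,-40],
    [-35,-9,-80],
    [-35,-12,-120],
    [-35,-15,-160],
  ],
  twist=[6,13,20,27,34],
)

```text
clock: 7.45
position: [0.468, -0.1076, 0.2682]
ee_rot: [0.683, 0.185, -0.682, 0.187]
ft_force: [1.4, -0.5, -2.5]
grip_width: 0.225
```

```bash
python3 - <<'E'
from h import *
o=monitor.get_obs(); M=R.from_quat(o['ee_rot']).as_matrix(); print(o['position'],np.degrees(np.arctan2(M[1,1],M[0,1])))
print(1000*M.T@(np.array([.55,.08,.27])-o['position']))
E
```

```text
[ 0.46795235 -0.10756421  0.26815064] -59.53126283591983
[  -2.07709118 -120.05451727 -165.82571244]
```

>>> send_rows(
  grip=[255,255,255,255,255],
  offset=[
    [0,-22,-30],
    [0,-45,-60],
    [0,-68,-92],
    [0,-90,-124],
    [0,-112,-155],
  ],
  twist=[5,10,14.5,14.5,14.5],
)

```text
clock: 7.87
position: [0.5439, 0.0683, 0.2676]
ee_rot: [0.7, 0.099, -0.7, 0.1]
ft_force: [0.4, -0.6, -1.1]
grip_width: 0.232
```

>>> send_rows(
  grip=[255,255,255,255,255],
  offset=[
    [0,0,0],
    [0,0,0],
    [0,0,0],
    [0,0,0],
    [0,0,0],
  ],
  twist=[0,0,0,0,0],
)

```text
clock: 8.28
position: [0.5432, 0.0657, 0.2673]
ee_rot: [0.7, 0.099, -0.7, 0.1]
ft_force: [0.5, 0.3, -1.9]
grip_width: 0.228
```

```bash
python3 snap.py wrist w6; python3 snap.py scene s6 250 90 200 150;python3 snap.py side d6 270 90 160 120
```

```text
[0.5432 0.0657 0.2673] jaw az -73.79 F [ 0.5  0.3 -1.9] gw 0.228 t 8.2833
[0.5431 0.066  0.2673] jaw az -73.78 F [-0.9  1.  -1.3] gw 0.228 t 8.3333
[0.5431 0.0662 0.2673] jaw az -73.76 F [ 0.6 -0.2 -1.4] gw 0.22 t 8.3833
```

View pics/w6.png

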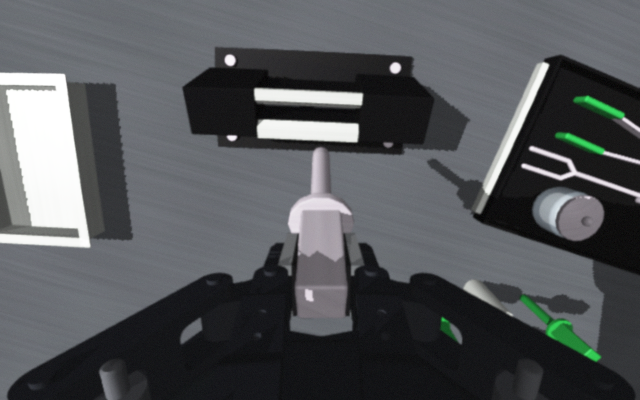

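View pics/s6.png

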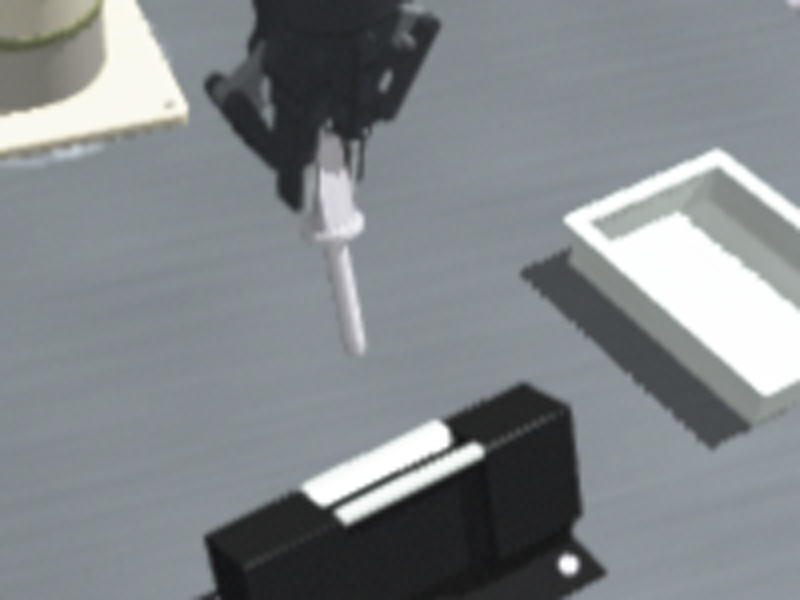

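View pics/d6.png

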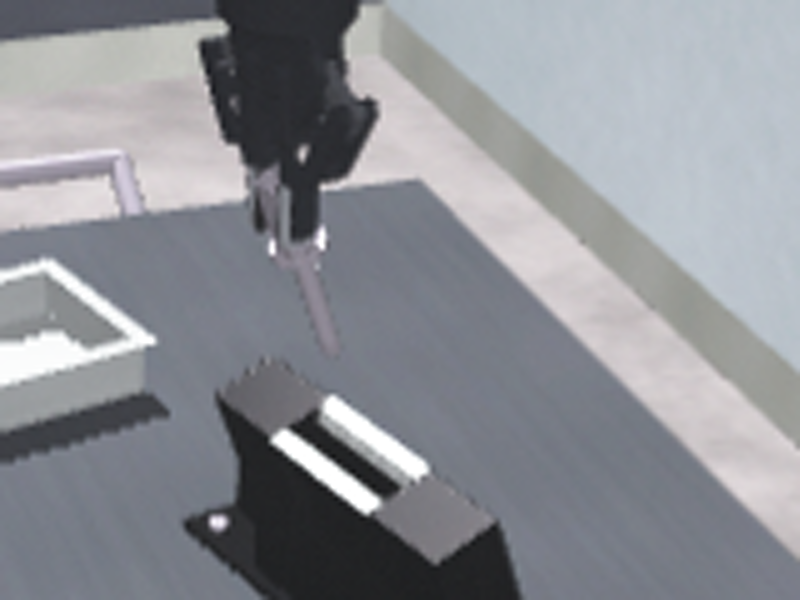

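```bash
cat > tri.py <<'E'
from h import *
def L(n):
    z=np.load(n+'.npz'); return (z['K'],z['D'],z['R'],z['t']),z['d'],z['im'],z['M'],z['p']
def tri(ms,pxs):
    A=np.zeros((3,3));b=np.zeros(3);rs=[]
    for m,p in zip(ms,pxs):
        o,d=ray(m,[p]); d=d[0]/np.linalg.norm(d[0]); Q=np.eye(3)-np.outer(d,d); A+=Q;b+=Q@o; rs.append((o,Q))
    X=np.linalg.solve(A,b); return X,[1000*np.linalg.norm(Q@(X-o)) for o,Q in rs]
E
python3 - <<'E'
from tri import *
W=L('w6');S=L('s6');D=L('d6'); M,p=W[3],W[4]
ms=[W[0],S[0],D[0]]
f=lambda a,s,o:(a[0]/s+o[0]-.4,a[1]/s+o[1]-.4)
tip=tri(ms,[(320,149),f((358,350),4,(250,90)),f((333,352),5,(270,90))])
print('tip',tip[0].round(4),np.round(tip[1],1),'tool',1000*M.T@(tip[0]-p))
tip2=tri(ms[1:],[f((358,350),4,(250,90)),f((333,352),5,(270,90))]); print(tip2[0].round(4),np.round(tip2[1],1))
top=tri(ms[1:],[f((341,246),4,(250,90)),f((304,262),5,(270,90))]); print('shaft',top[0].round(4),np.round(top[1],1)); a=top[0]-tip2[0]; print(np.linalg.norm(a),M.T@a/np.linalg.norm(a),'tilt',np.degrees(np.arctan2(*(M.T@a)[[2,0]]*[1,-1])))
# guard from wrist strips
im=W[2]; g=cv2.cvtColor(im,cv2.COLOR_BGR2GRAY); msk=np.zeros_like(g); msk[80:148,240:375]=(g[80:148,240:375]>150)
nl,lab,st,ce=cv2.connectedComponentsWithStats(msk)
pl_c=np.array([.6065,.0899,.1023]); n=np.array([-.3332,-.0809,.9394])
C=[]
for i in range(1,nl):
    if st[i,4]<200: continue
    ys,xs=np.where(lab==i); bx=cv2.boxPoints(cv2.minAreaRect(np.c_[xs,ys].astype(np.float32)))
    o,dd=ray(W[0],bx); Q=o+dd*((n@(pl_c-o))/(dd@n))[:,None]; C.append(Q); print(st[i],bx.round(1).tolist()); print(Q.round(4))
print('mean',np.concatenate(C).mean(0).round(4))
for q in C:
    for i in range(4):
        e=q[(i+1)%4]-q[i]; print(np.linalg.norm(e).round(4),np.degrees(np.arctan2(e[1],e[0])).round(1))
# wrist depth plane
ys,xs=np.mgrid[75:150,190:430]; dd=W[1][ys,xs]; k=dd>0; X=pt(W[0],np.c_[xs[k],ys[k]],dd[k]); k=(X[:,2]>.085)&(X[:,2]<.118)&(np.abs((X-pl_c)@n)<.006); X=X[k]
for _ in range(4):
    c=X.mean(0); nn=np.linalg.svd(X-c)[2][2]; nn*=np.sign(nn[2]); X=X[np.abs((X-c)@nn)<.002]
print(len(X),c.round(4),nn,'tilt',np.arccos(nn[2]),'az',np.degrees(np.arctan2(nn[1],nn[0])))
E
```

```text
tip [0.5829 0.0776 0.1858] [1.8 1.8 1.2] tool [ 81.49599892  -0.47079426 -41.48545769]
[0.5817 0.0773 0.1858] [1.1 1.1]
shaft [0.5607 0.0727 0.2476] [0.3 0.3]
0.0654495527689066 [-0.94451399 -0.0215604   0.32776282] tilt 19.13766561790197
[ 254   88  109   17 1329] [[253.5, 100.0], [254.10000610351562, 87.69999694824219], [362.20001220703125, 92.5999984741211], [361.6000061035156, 104.9000015258789]]
[[0.6034 0.1486 0.1063]
 [0.6143 0.1498 0.1102]
 [0.6378 0.0529 0.1102]
 [0.6274 0.0496 0.1062]]
[ 257  120  102   22 1873] [[256.5, 137.1999969482422], [257.29998779296875, 118.5], [358.3999938964844, 123.0999984741211], [357.6000061035156, 141.8000030517578]]
[[0.569  0.1403 0.0933]
 [0.5875 0.1424 0.1001]
 [0.6107 0.0466 0.1001]
 [0.593  0.0409 0.0933]]
mean [0.6054 0.0964 0.1025]
0.0116 6.2
0.0997 -76.4
0.0116 -162.1
0.1019 103.6
0.0198 6.6
0.0986 -76.4
0.0198 -162.3
0.1022 103.6
8832 [0.6048 0.0947 0.1026] [-0.32810847 -0.07926055  0.94130898] tilt 0.3443088215322599 az -166.41934339161514
```

```bash
python3 - <<'E'
from tri import *
S=L('s6');D=L('d6')
a=cv2.resize(S[2][105:185,318:348],None,fx=7,fy=7,interpolation=cv2.INTER_CUBIC)
b=cv2.resize(D[2][105:185,315:345],None,fx=7,fy=7,interpolation=cv2.INTER_CUBIC)
for q in (a,b):
    for k in range(0,q.shape[0],70): cv2.putText(q,str(105+k//7),(0,k+10),0,.4,(0,0,255),1); cv2.line(q,(0,k),(8,k),(0,0,255),1)
    for k in range(0,q.shape[1],35): cv2.line(q,(k,0),(k,6),(0,0,255),1)
cv2.imwrite('pics/ab6.png',np.hstack([a,b]))
E
```

```text
(no output)
```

View pics/ab6.png

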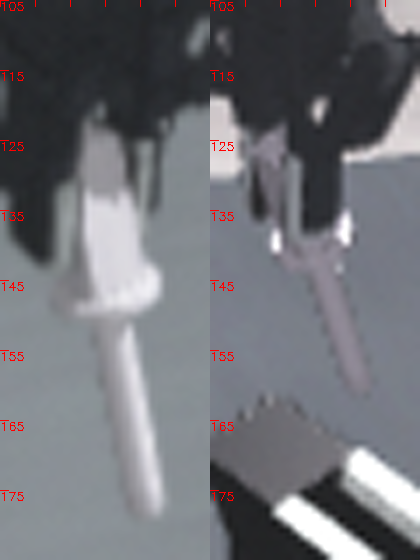

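```bash
python3 - <<'E'
from tri import *
from scipy.optimize import least_squares
S=L('s6');D=L('d6');W=L('w6'); M,p=W[3],W[4]
s=lambda x,y:(318+x/7-.43,105+y/7-.43); t=lambda x,y:(315+(x-210)/7-.43,105+y/7-.43)
ls=[s(118,350),s(146,490)]; ld=[t(323,280),t(358,371)]
def pl(m,pp):
    o,d=ray(m,pp); n=np.cross(d[0],d[1]); return n/np.linalg.norm(n)
a=np.cross(pl(S[0],ls),pl(D[0],ld)); a*=np.sign(a[2])/np.linalg.norm(a); ta=M.T@a
print('axis tool',ta.round(4),'tilt',np.degrees(np.arctan2(ta[2],-ta[0])),'ytilt',np.degrees(np.arctan2(ta[1],-ta[0])))
# model fit: outline centre points of tip/collar
tp=[s(147,507),t(359,383)]
X,r=tri([S[0],D[0]],tp); print(X.round(4),r, 'tool',1000*M.T@(X-p))
# overlay predicted axes for tilt 18,20,22 from grasp at (-.02,0,0)
for th in (17,19,21,23):
    u=M@np.array([np.cos(np.radians(th)),0,-np.sin(np.radians(th))]); g=p+M@np.array([-.0195,0,0])
    P=[g+u*(.110-k) for k in (0,.02,.06,.076)]
    print(th,'S',((proj(S[0],P)-[318,105]+.43)*7).round().tolist(),'D',((proj(D[0],P)-[315,105]+.43)*7+[210,0]).round().tolist(),'W',proj(W[0],P).round().tolist())
E
```

```text
axis tool [-0.9236 -0.0122  0.3831] tilt 22.52763776237598 ytilt -0.7556388418833947
[0.5811 0.0767 0.1874] [np.float64(0.12240944457653534), np.float64(0.12240944457644971)] tool [ 7.98641349e+01 -2.42814660e-02 -3.95410030e+01]
17 S [[133.0, 506.0], [124.0, 453.0], [107.0, 343.0], [100.0, 297.0]] D [[344.0, 400.0], [335.0, 363.0], [314.0, 285.0], [306.0, 253.0]] W [[320.0, 163.0], [320.0, 176.0], [320.0, 209.0], [320.0, 225.0]]
19 S [[139.0, 510.0], [130.0, 456.0], [110.0, 344.0], [102.0, 298.0]] D [[352.0, 396.0], [341.0, 359.0], [318.0, 283.0], [308.0, 252.0]] W [[320.0, 159.0], [320.0, 172.0], [320.0, 206.0], [320.0, 223.0]]
21 S [[146.0, 514.0], [136.0, 459.0], [113.0, 346.0], [104.0, 299.0]] D [[359.0, 390.0], [346.0, 355.0], [321.0, 281.0], [311.0, 250.0]] W [[320.0, 154.0], [320.0, 168.0], [320.0, 204.0], [320.0, 222.0]]
23 S [[153.0, 517.0], [141.0, 461.0], [116.0, 347.0], [106.0, 300.0]] D [[366.0, 385.0], [352.0, 350.0], [324.0, 278.0], [313.0, 249.0]] W [[320.0, 149.0], [320.0, 164.0], [320.0, 201.0], [320.0, 220.0]]
```

>>> send_rows(
  grip=[255,255,255,255,255],
  offset=[
    [0,0,0],
    [0,0,0],
    [0,0,0],
    [0,0,0],
    [0,0,0],
  ],
  twist=[2.6,2.6,2.6,2.6,2.6],
)

```text
clock: 8.85
position: [0.5432, 0.0674, 0.2672]
ee_rot: [-0.702, -0.085, 0.702, -0.085]
ft_force: [0.0, -0.1, -2.1]
grip_width: 0.219
```

```bash
cat > where.py <<'E'
from h import *
o=monitor.get_obs(); M=R.from_quat(o['ee_rot']).as_matrix(); p=np.array(o['position'])
c=np.array([.6035,.096,.1018]); n=np.array([-.3335,-.0806,.9393]); n/=np.linalg.norm(n)
yg=np.array([-.2351,.972,0]); xg=np.cross(yg,n)
B=np.array([xg,yg,n])
tip=p+M@np.array([.0805,0,-.040])
print('t',o['clock'],'az',np.degrees(np.arctan2(M[1,1],M[0,1])).round(2),'tip in slot mm',(1000*B@(tip-c)).round(1),'F slot',(B@np.array(o['ft_force'])).round(1),'gw',round(o['grip_width'],3),'p',p.round(4))
E
python3 - <<'E'
exec(open('where.py').read())
t=c-.040*yg+.015*n
print(1000*M.T@(t-tip), M.T@n, M.T@yg, M.T@xg)
E
```

```text
t 8.85 az -76.21 tip in slot mm [  5.3 -13.5  88.4] F slot [-0.7 -0.1 -2. ] gw 0.219 p [0.5432 0.0674 0.2672]
[ 70.77653688  26.53642296 -20.14579756] [-0.93928482 -0.00099945  0.34313705] [-2.24428903e-04 -1.00002239e+00 -3.34450970e-03] [-0.34314807  0.00321846 -0.93930562]
```

>>> send_rows(
  grip=[255,255,255,255,255],
  offset=[
    [18,9,-7],
    [36,18,-14],
    [54,26.5,-20],
    [68,26.5,-20],
    [70.8,26.5,-20.1],
  ],
  twist=[0.1,0.1,0.1,0.1,0.1],
)

```text
clock: 9.27
position: [0.568, 0.0457, 0.1936]
ee_rot: [-0.701, -0.084, 0.704, -0.084]
ft_force: [-0.5, 0.4, -1.8]
grip_width: 0.224
```

>>> send_rows(
  grip=[255,255,255,255,255],
  offset=[
    [0,0,0],
    [0,0,0],
    [0,0,0],
    [0,0,0],
    [0,0,0],
  ],
  twist=[0,0,0,0,0],
)

```text
clock: 9.68
position: [0.5693, 0.0467, 0.1972]
ee_rot: [0.703, 0.084, -0.702, 0.084]
ft_force: [0.3, -0.2, -1.9]
grip_width: 0.227
```

```bash
python3 where.py; python3 snap.py wrist w7 220 80 200 150; python3 snap.py scene s7 290 130 120 90;python3 snap.py side d7 290 130 120 90
python3 -c "
import cv2,numpy as np
a=[cv2.resize(cv2.imread(f'pics/{k}.png'),(400,300)) for k in ('w7','s7')]; cv2.imwrite('pics/ws7.png',np.hstack(a))"
```

```text
t 9.6833 az -76.34 tip in slot mm [  0.7 -39.9  15.7] F slot [-0.4 -0.3 -1.9] gw 0.227 p [0.5693 0.0467 0.1972]
[0.5693 0.0467 0.1972] jaw az -76.34 F [ 0.3 -0.2 -1.9] gw 0.227 t 9.6833
[0.5692 0.0467 0.197 ] jaw az -76.34 F [ 0.2 -1.2 -1.8] gw 0.225 t 9.7333
[0.5692 0.0466 0.1968] jaw az -76.35 F [ 0.4 -0.3 -2.2] gw 0.226 t 9.7833
```

View pics/ws7.png

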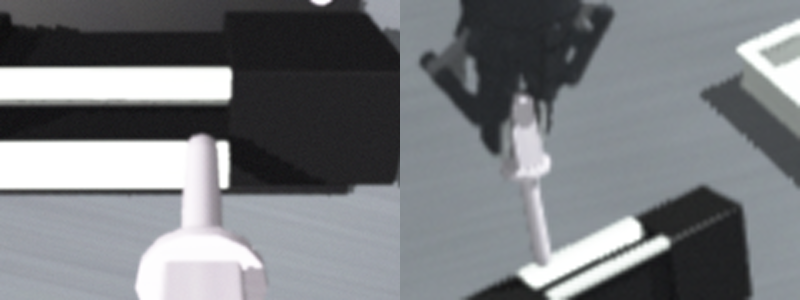

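View pics/d7.png

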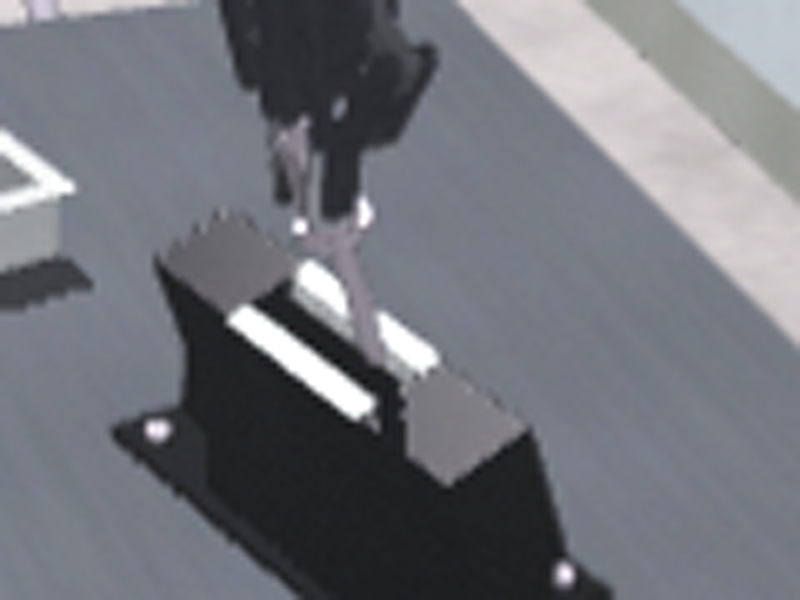

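>>> send_rows(
  grip=[255,255,255,255,255],
  offset=[
    [2.8,0,-1],
    [5.6,0,-2],
    [8.5,0,-3.1],
    [11.3,0,-4.1],
    [14.1,0,-5.1],
  ],
  twist=[0,0,0,0,0],
  newtons=20,
)

```text
clock: 10.25
position: [0.574, 0.0477, 0.1817]
ee_rot: [-0.702, -0.084, 0.702, -0.084]
ft_force: [0.4, -0.4, -1.3]
grip_width: 0.228
```

```bash
python3 where.py
```

```text
t 10.25 az -76.35 tip in slot mm [ -0.3 -39.9  -0.5] F slot [-0.2 -0.5 -1.3] gw 0.228 p [0.574  0.0477 0.1817]
```

>>> send_rows(
  grip=[255,255,255,255,255],
  offset=[
    [1.9,0,-0.7],
    [3.8,0,-1.4],
    [5.6,0,-2],
    [7.5,0,-2.7],
    [9.4,0,-3.4],
  ],
  twist=[0,0,0,0,0],
)

```text
clock: 10.67
position: [0.5774, 0.0485, 0.1727]
ee_rot: [0.702, 0.084, -0.702, 0.084]
ft_force: [-0.4, 0.0, -1.1]
grip_width: 0.229
```

```bash
python3 where.py
```

```text
t 10.6667 az -76.36 tip in slot mm [ -0.1 -40.  -10.2] F slot [-0.8  0.1 -0.9] gw 0.229 p [0.5774 0.0485 0.1727]
```

>>> send_rows(
  grip=[255,255,255,255,255],
  offset=[
    [2.8,0,-1],
    [5.6,0,-2],
    [8.5,0,-3.1],
    [11.3,0,-4.1],
    [14.1,0,-5.1],
  ],
  twist=[0,0,0,0,0],
)

```text
clock: 11.08
position: [0.5823, 0.0497, 0.1584]
ee_rot: [-0.702, -0.084, 0.702, -0.084]
ft_force: [0.4, 0.8, -1.9]
grip_width: 0.229
```

```bash
python3 where.py;python3 snap.py scene s8 290 130 120 90
```

```text
t 11.0833 az -76.36 tip in slot mm [ -0.2 -40.  -25.4] F slot [-0.1  0.6 -1.9] gw 0.229 p [0.5823 0.0497 0.1584]
[0.5823 0.0497 0.1584] jaw az -76.36 F [ 0.4  0.8 -1.9] gw 0.229 t 11.0833
```

View pics/s8.png

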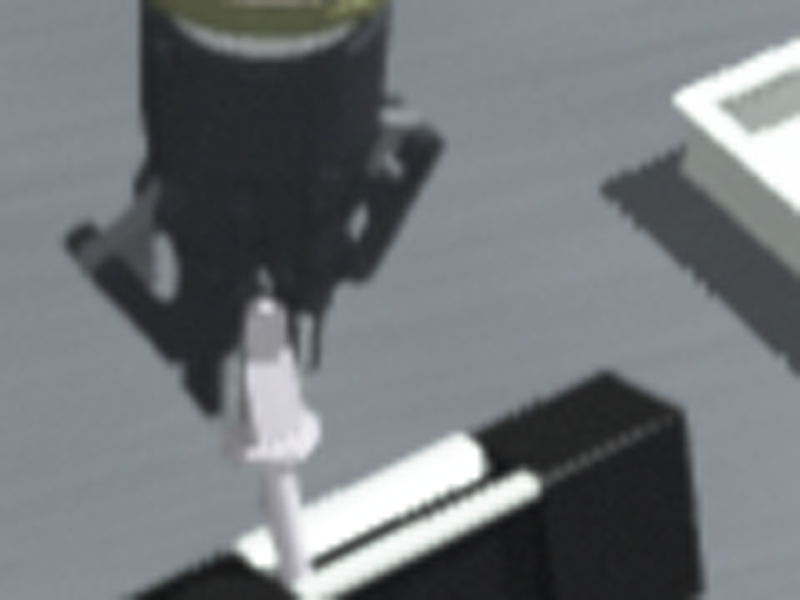

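Going in freely. Continue to near the strip, then touch it gently.

>>> send_rows(
  grip=[255,255,255,255,255],
  offset=[
    [3.8,0,-1.4],
    [7.5,0,-2.7],
    [11.3,0,-4.1],
    [15,0,-5.4],
    [18.8,0,-6.8],
  ],
  twist=[0,0,0,0,0],
)

```text
clock: 11.55
position: [0.5889, 0.0513, 0.1395]
ee_rot: [-0.702, -0.084, 0.702, -0.084]
ft_force: [-0.2, 0.1, -1.1]
grip_width: 0.222
```

```bash
python3 where.py
```

```text
t 11.55 az -76.35 tip in slot mm [ -0.3 -40.  -45.5] F slot [-0.5  0.1 -1. ] gw 0.222 p [0.5889 0.0513 0.1395]
```

>>> send_rows(
  grip=[255,255,255,255,255],
  offset=[
    [0.9,0,-0.3],
    [1.9,0,-0.7],
    [2.8,0,-1],
    [2.8,0,-1],
    [2.8,0,-1],
  ],
  twist=[0,0,0,0,0],
)

```text
clock: 11.97
position: [0.5896, 0.0515, 0.1373]
ee_rot: [-0.702, -0.084, 0.702, -0.084]
ft_force: [-2.1, 0.5, -0.0]
grip_width: 0.228
```

```bash
python3 where.py
```

```text
t 11.9667 az -76.35 tip in slot mm [ -0.4 -39.9 -47.8] F slot [-1.8  1.   0.6] gw 0.228 p [0.5896 0.0515 0.1373]
```

>>> send_rows(
  grip=[255,255,255,255,255],
  offset=[
    [0.9,0,-0.3],
    [1.9,0,-0.7],
    [1.9,0,-0.7],
    [1.9,0,-0.7],
    [1.9,0,-0.7],
  ],
  twist=[0,0,0,0,0],
)

```text
clock: 12.38
position: [0.5904, 0.0517, 0.1353]
ee_rot: [-0.702, -0.084, 0.702, -0.084]
ft_force: [-2.4, -1.6, 2.4]
grip_width: 0.225
```

```bash
python3 where.py
```

```text
t 12.3833 az -76.35 tip in slot mm [ -0.3 -40.  -49.9] F slot [-1.7 -0.9  3.2] gw 0.225 p [0.5904 0.0517 0.1353]
```

>>> send_rows(
  grip=[255,255,255,255,255],
  offset=[
    [0,-0.8,0],
    [0,-1.6,0],
    [0,-2.4,0],
    [0,-3.2,0],
    [0,-4,0],
  ],
  twist=[0,0,0,0,0],
)

```text
clock: 12.8
position: [0.59, 0.0553, 0.1355]
ee_rot: [0.702, 0.084, -0.702, 0.084]
ft_force: [-1.3, -3.3, 2.4]
grip_width: 0.226
```

```bash
python3 where.py
```

```text
t 12.8 az -76.37 tip in slot mm [  0.3 -36.4 -49.9] F slot [-1.1 -2.9  3. ] gw 0.226 p [0.59   0.0553 0.1355]
```

>>> send_rows(
  grip=[255,255,255,255,255],
  offset=[
    [0,-0.8,0],
    [0,-1.6,0],
    [0,-2.4,0],
    [0,-3.2,0],
    [0,-4,0],
  ],
  twist=[0,0,0,0,0],
)

```text
clock: 13.22
position: [0.5887, 0.0596, 0.1353]
ee_rot: [0.702, 0.084, -0.702, 0.084]
ft_force: [-1.2, -3.4, 3.3]
grip_width: 0.23
```

```bash
python3 where.py
```

```text
t 13.2167 az -76.35 tip in slot mm [ -0.1 -31.9 -50. ] F slot [-0.7 -3.   3.8] gw 0.23 p [0.5887 0.0596 0.1353]
```

>>> send_rows(
  grip=[255,255,255,255,255],
  offset=[
    [0,-0.8,0],
    [0,-1.6,0],
    [0,-2.4,0],
    [0,-3.2,0],
    [0,-4,0],
  ],
  twist=[0,0,0,0,0],
)

```text
clock: 13.63
position: [0.5876, 0.0634, 0.1352]
ee_rot: [-0.702, -0.084, 0.702, -0.084]
ft_force: [-1.4, -3.2, 3.2]
grip_width: 0.224
```

```bash
python3 where.py
```

```text
t 13.6333 az -76.35 tip in slot mm [ -0.3 -27.9 -50. ] F slot [-0.9 -2.7  3.8] gw 0.224 p [0.5876 0.0634 0.1352]
```

>>> send_rows(
  grip=[255,255,255,255,255],
  offset=[
    [0,-0.8,0],
    [0,-1.6,0],
    [0,-2.4,0],
    [0,-3.2,0],
    [0,-4,0],
  ],
  twist=[0,0,0,0,0],
)

```text
clock: 14.05
position: [0.5867, 0.0673, 0.1352]
ee_rot: [-0.702, -0.084, 0.702, -0.084]
ft_force: [-0.9, -2.5, 2.9]
grip_width: 0.226
```

```bash
python3 where.py
```

```text
t 14.05 az -76.35 tip in slot mm [ -0.3 -23.9 -50. ] F slot [-0.4 -2.2  3.2] gw 0.226 p [0.5867 0.0673 0.1352]
```

>>> send_rows(
  grip=[255,255,255,255,255],
  offset=[
    [0,-0.8,0],
    [0,-1.6,0],
    [0,-2.4,0],
    [0,-3.2,0],
    [0,-4,0],
  ],
  twist=[0,0,0,0,0],
)

```text
clock: 14.47
position: [0.5857, 0.0712, 0.1352]
ee_rot: [-0.702, -0.084, 0.702, -0.084]
ft_force: [-0.1, -2.7, 3.1]
grip_width: 0.226
```

```bash
python3 where.py
```

```text
t 14.4667 az -76.35 tip in slot mm [ -0.3 -19.9 -50. ] F slot [ 0.4 -2.6  3.1] gw 0.226 p [0.5857 0.0712 0.1352]
```

>>> send_rows(
  grip=[255,255,255,255,255],
  offset=[
    [0,-0.8,0],
    [0,-1.6,0],
    [0,-2.4,0],
    [0,-3.2,0],
    [0,-4,0],
  ],
  twist=[0,0,0,0,0],
)

```text
clock: 14.88
position: [0.5848, 0.0751, 0.1352]
ee_rot: [-0.702, -0.084, 0.702, -0.084]
ft_force: [-0.1, -3.3, 2.9]
grip_width: 0.226
```

```bash
python3 where.py
```

```text
t 14.8833 az -76.35 tip in slot mm [ -0.3 -15.9 -50. ] F slot [ 0.2 -3.1  3.1] gw 0.226 p [0.5848 0.0751 0.1352]
```

>>> send_rows(
  grip=[255,255,255,255,255],
  offset=[
    [0,-0.8,0],
    [0,-1.6,0],
    [0,-2.4,0],
    [0,-3.2,0],
    [0,-4,0],
  ],
  twist=[0,0,0,0,0],
)

```text
clock: 15.3
position: [0.5839, 0.079, 0.1352]
ee_rot: [-0.702, -0.084, 0.702, -0.084]
ft_force: [-0.6, -2.7, 2.0]
grip_width: 0.227
```

```bash
python3 where.py
```

```text
t 15.3 az -76.35 tip in slot mm [ -0.3 -11.9 -50. ] F slot [-0.5 -2.5  2.3] gw 0.227 p [0.5839 0.079  0.1352]
```

>>> send_rows(
  grip=[255,255,255,255,255],
  offset=[
    [0,-0.8,0],
    [0,-1.6,0],
    [0,-2.4,0],
    [0,-3.2,0],
    [0,-4,0],
  ],
  twist=[0,0,0,0,0],
)

```text
clock: 15.72
position: [0.5829, 0.0829, 0.1352]
ee_rot: [-0.702, -0.084, 0.702, -0.084]
ft_force: [-1.3, -2.6, 3.0]
grip_width: 0.226
```

```bash
python3 where.py
```

```text
t 15.7167 az -76.35 tip in slot mm [ -0.3  -7.9 -50. ] F slot [-0.7 -2.2  3.5] gw 0.226 p [0.5829 0.0829 0.1352]
```

>>> send_rows(
  grip=[255,255,255,255,255],
  offset=[
    [0,-0.8,0],
    [0,-1.6,0],
    [0,-2.4,0],
    [0,-3.2,0],
    [0,-4,0],
  ],
  twist=[0,0,0,0,0],
)

```text
clock: 16.13
position: [0.582, 0.0868, 0.1353]
ee_rot: [-0.702, -0.084, 0.702, -0.084]
ft_force: [-1.0, -3.5, 2.8]
grip_width: 0.229
```

```bash
python3 where.py
```

```text
t 16.1333 az -76.35 tip in slot mm [ -0.3  -3.9 -50. ] F slot [-0.7 -3.1  3.2] gw 0.229 p [0.582  0.0868 0.1353]
```

>>> send_rows(
  grip=[255,255,255,255,255],
  offset=[
    [0,-0.8,0],
    [0,-1.6,0],
    [0,-2.4,0],
    [0,-3.2,0],
    [0,-4,0],
  ],
  twist=[0,0,0,0,0],
)

```text
clock: 16.55
position: [0.581, 0.0908, 0.1352]
ee_rot: [-0.702, -0.084, 0.702, -0.084]
ft_force: [-0.0, -1.8, 1.9]
grip_width: 0.225
```

```bash
python3 where.py
```

```text
t 16.55 az -76.35 tip in slot mm [ -0.3   0.2 -50. ] F slot [ 0.2 -1.7  1.9] gw 0.225 p [0.581  0.0908 0.1352]
```

>>> send_rows(
  grip=[255,255,255,255,255],
  offset=[
    [0,-0.6,0],
    [0,-1.2,0],
    [0,-1.8,0],
    [0,-2.4,0],
    [0,-3,0],
  ],
  twist=[0,0,0,0,0],
)

```text
clock: 16.97
position: [0.5802, 0.0937, 0.135]
ee_rot: [-0.702, -0.084, 0.702, -0.084]
ft_force: [0.6, -0.3, -1.8]
grip_width: 0.225
```

```bash
python3 where.py
```

```text
t 16.9667 az -76.34 tip in slot mm [ -0.4   3.3 -50.2] F slot [-0.2 -0.4 -1.9] gw 0.225 p [0.5802 0.0937 0.135 ]
```

The strip sprang up: Fz fell back to just the pin's weight at y≈3. Feel for the far edge.

>>> send_rows(
  grip=[255,255,255,255,255],
  offset=[
    [0,-0.5,0],
    [0,-1,0],
    [0,-1.5,0],
    [0,-1.5,0],
    [0,-1.5,0],
  ],
  twist=[0,0,0,0,0],
)

```text
clock: 17.38
position: [0.58, 0.095, 0.1352]
ee_rot: [-0.702, -0.084, 0.702, -0.084]
ft_force: [-0.7, -0.3, -1.8]
grip_width: 0.226
```

```bash
python3 where.py
```

```text
t 17.3833 az -76.35 tip in slot mm [ -0.3   4.6 -50. ] F slot [-1.3 -0.1 -1.4] gw 0.226 p [0.58   0.095  0.1352]
```

>>> send_rows(
  grip=[255,255,255,255,255],
  offset=[
    [0,-0.5,0],
    [0,-1,0],
    [0,-1,0],
    [0,-1,0],
    [0,-1,0],
  ],
  twist=[0,0,0,0,0],
)

```text
clock: 17.8
position: [0.5798, 0.0959, 0.1353]
ee_rot: [0.702, 0.084, -0.702, 0.084]
ft_force: [0.5, -0.4, -1.1]
grip_width: 0.227
```

```bash
python3 where.py
```

```text
t 17.8 az -76.35 tip in slot mm [ -0.3   5.5 -50. ] F slot [ 0.  -0.5 -1.2] gw 0.227 p [0.5798 0.0959 0.1353]
```

>>> send_rows(
  grip=[255,255,255,255,255],
  offset=[
    [0,-0.5,0],
    [0,-1,0],
    [0,-1,0],
    [0,-1,0],
    [0,-1,0],
  ],
  twist=[0,0,0,0,0],
)

```text
clock: 18.22
position: [0.5796, 0.0968, 0.1352]
ee_rot: [0.702, 0.084, -0.702, 0.084]
ft_force: [0.5, -0.9, -1.1]
grip_width: 0.225
```

```bash
python3 where.py
```

```text
t 18.2167 az -76.36 tip in slot mm [ -0.3   6.4 -50. ] F slot [-0.1 -1.  -1.1] gw 0.225 p [0.5796 0.0968 0.1352]
```

>>> send_rows(
  grip=[255,255,255,255,255],
  offset=[
    [0,-0.5,0],
    [0,-1,0],
    [0,-1,0],
    [0,-1,0],
    [0,-1,0],
  ],
  twist=[0,0,0,0,0],
)

```text
clock: 18.63
position: [0.5794, 0.0974, 0.1353]
ee_rot: [0.702, 0.084, -0.702, 0.084]
ft_force: [1.1, -3.6, -1.9]
grip_width: 0.227
```

```bash
python3 where.py
```

```text
t 18.6333 az -76.38 tip in slot mm [ -0.3   7.  -50. ] F slot [-0.4 -3.8 -1.8] gw 0.227 p [0.5794 0.0974 0.1353]
```

>>> send_rows(
  grip=[255,255,255,255,255],
  offset=[
    [0,1.2,0],
    [0,2.5,0],
    [0,2.5,0],
    [1.9,2.5,-0.7],
    [3.8,2.5,-1.4],
  ],
  twist=[0,0,0,0,0],
)

```text
clock: 19.05
position: [0.5812, 0.0962, 0.1313]
ee_rot: [0.702, 0.084, -0.702, 0.084]
ft_force: [0.3, -0.2, -0.4]
grip_width: 0.224
```

```bash
python3 where.py
```

```text
t 19.05 az -76.33 tip in slot mm [ -0.2   5.5 -54.2] F slot [ 0.1 -0.3 -0.4] gw 0.224 p [0.5812 0.0962 0.1313]
```

>>> send_rows(
  grip=[255,255,255,255,255],
  offset=[
    [0.9,0,-0.3],
    [1.9,0,-0.7],
    [2.8,0,-1],
    [3.8,0,-1.4],
    [3.8,0,-1.4],
  ],
  twist=[0,0,0,0,0],
)

```text
clock: 19.47
position: [0.5825, 0.0961, 0.1274]
ee_rot: [-0.702, -0.084, 0.702, -0.084]
ft_force: [-0.9, -0.4, -1.5]
grip_width: 0.228
```

```bash
python3 where.py
```

```text
t 19.4667 az -76.35 tip in slot mm [ -0.4   5.1 -58.3] F slot [-1.4 -0.2 -1.1] gw 0.228 p [0.5825 0.0961 0.1274]
```

>>> send_rows(
  grip=[255,255,255,255,255],
  offset=[
    [1.9,0,-0.7],
    [3.8,0,-1.4],
    [5.6,0,-2],
    [7.5,0,-2.7],
    [7.5,0,-2.7],
  ],
  twist=[0,0,0,0,0],
)

```text
clock: 19.88
position: [0.5851, 0.0967, 0.1196]
ee_rot: [-0.702, -0.084, 0.702, -0.084]
ft_force: [-0.6, -0.3, -1.4]
grip_width: 0.223
```

```bash
python3 where.py; python3 snap.py side d9 290 120 120 90;python3 snap.py scene s9 290 130 120 90
```

```text
t 19.8833 az -76.35 tip in slot mm [ -0.7   5.  -66.6] F slot [-1.1 -0.1 -1.1] gw 0.223 p [0.5851 0.0967 0.1196]
[0.5851 0.0967 0.1196] jaw az -76.35 F [-0.6 -0.3 -1.4] gw 0.223 t 19.8833
[0.5851 0.0968 0.1198] jaw az -76.35 F [ 0.2  0.3 -1.6] gw 0.222 t 19.9333
```

View pics/d9.png

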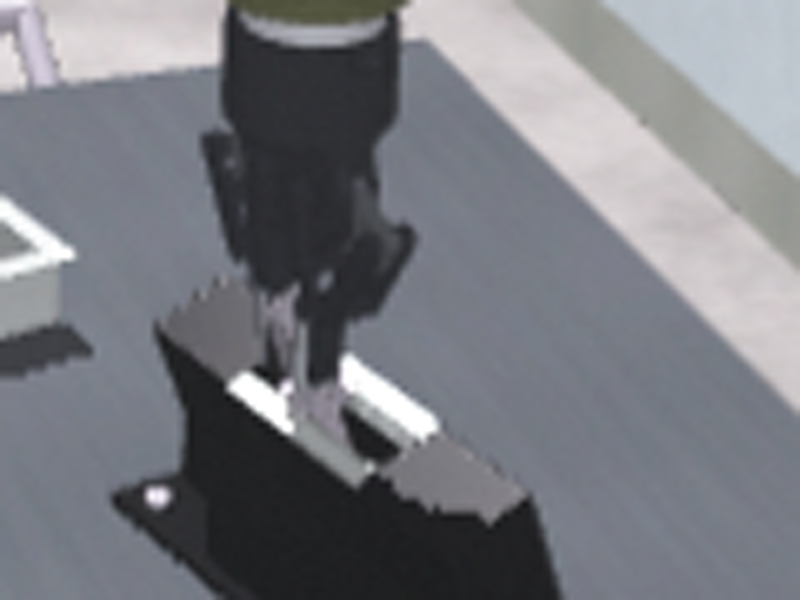

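View pics/s9.png

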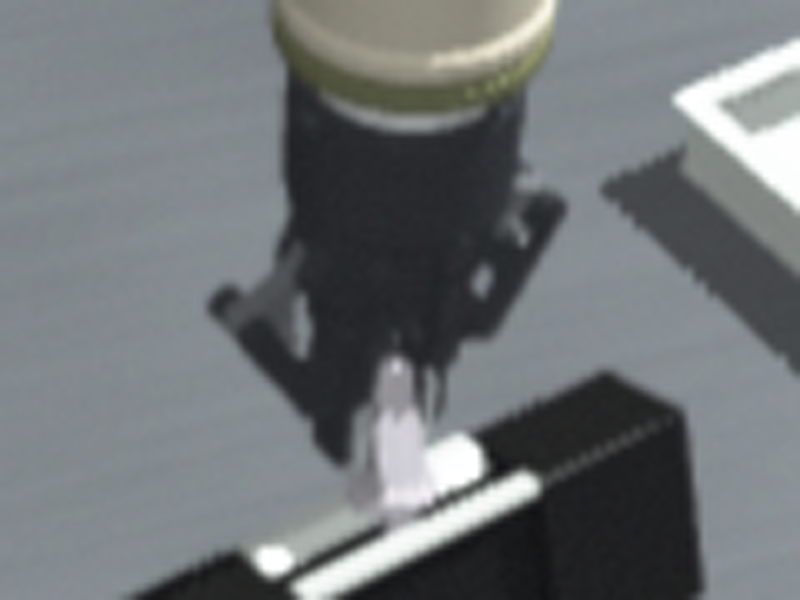

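>>> send_rows(
  grip=[255,255,255,255,255],
  offset=[
    [0.9,0,-0.3],
    [1.9,0,-0.7],
    [2.8,0,-1],
    [3.8,0,-1.4],
    [3.8,0,-1.4],
  ],
  twist=[0,0,0,0,0],
)

```text
clock: 20.4
position: [0.5865, 0.0971, 0.1161]
ee_rot: [-0.702, -0.084, 0.702, -0.084]
ft_force: [-0.1, -0.3, -1.6]
grip_width: 0.227
```

```bash
python3 where.py
```

```text
t 20.4 az -76.35 tip in slot mm [ -0.5   5.  -70.3] F slot [-0.7 -0.3 -1.4] gw 0.227 p [0.5865 0.0971 0.1161]
```

>>> send_rows(
  grip=[255,255,255,255,255],
  offset=[
    [0.5,0,-0.2],
    [0.9,0,-0.3],
    [0.9,0,-0.3],
    [0.9,0,-0.3],
    [0.9,0,-0.3],
  ],
  twist=[0,0,0,0,0],
)

```text
clock: 20.82
position: [0.5869, 0.0972, 0.1155]
ee_rot: [-0.702, -0.084, 0.702, -0.084]
ft_force: [-0.1, 0.2, -1.4]
grip_width: 0.224
```

```bash
python3 where.py
```

```text
t 20.8167 az -76.34 tip in slot mm [ -0.3   5.1 -71.1] F slot [-0.6  0.2 -1.3] gw 0.224 p [0.5869 0.0972 0.1155]
```

>>> send_rows(
  grip=[255,255,255,255,255],
  offset=[
    [0.5,0,-0.2],
    [0.9,0,-0.3],
    [0.9,0,-0.3],
    [0.9,0,-0.3],
    [0.9,0,-0.3],
  ],
  twist=[0,0,0,0,0],
)

```text
clock: 21.23
position: [0.5871, 0.0972, 0.1145]
ee_rot: [-0.702, -0.084, 0.702, -0.084]
ft_force: [0.0, 0.1, -1.4]
grip_width: 0.228
```

>>> send_rows(
  grip=[255,255,255,255,255],
  offset=[
    [0.5,0,-0.2],
    [0.9,0,-0.3],
    [0.9,0,-0.3],
    [0.9,0,-0.3],
    [0.9,0,-0.3],
  ],
  twist=[0,0,0,0,0],
)

```text
clock: 21.65
position: [0.5875, 0.0973, 0.1139]
ee_rot: [0.702, 0.084, -0.702, 0.084]
ft_force: [-1.6, 0.1, 2.6]
grip_width: 0.228
```

```bash
python3 where.py
```

```text
t 21.65 az -76.35 tip in slot mm [ -0.2   5.  -72.7] F slot [-0.6  0.5  3. ] gw 0.228 p [0.5875 0.0973 0.1139]
```

>>> send_rows(
  grip=[255,255,255,255,255],
  offset=[
    [0.3,0,-0.1],
    [0.5,0,-0.2],
    [0.5,0,-0.2],
    [0.5,0,-0.2],
    [0.5,0,-0.2],
  ],
  twist=[0,0,0,0,0],
)

```text
clock: 22.07
position: [0.5876, 0.0973, 0.1139]
ee_rot: [-0.702, -0.084, 0.702, -0.084]
ft_force: [-5.6, -1.2, 8.8]
grip_width: 0.229
```

```bash
python3 where.py; python3 snap.py side d10 300 130 80 60;python3 snap.py scene s10 310 160 80 60; python3 -c "
import cv2,numpy as np
a=[cv2.resize(cv2.imread(f'pics/{k}.png'),(400,300)) for k in ('d10','s10')]; cv2.imwrite('pics/ds10.png',np.hstack(a))"
```

```text
t 22.0667 az -76.36 tip in slot mm [ -0.2   5.  -72.8] F slot [-2.4  0.2 10.3] gw 0.229 p [0.5876 0.0973 0.1139]
[0.5876 0.0973 0.1139] jaw az -76.36 F [-5.6 -1.2  8.8] gw 0.229 t 22.0667
[0.5875 0.0973 0.1138] jaw az -76.35 F [-5.9 -2.  10. ] gw 0.223 t 22.1167
```

View pics/ds10.png

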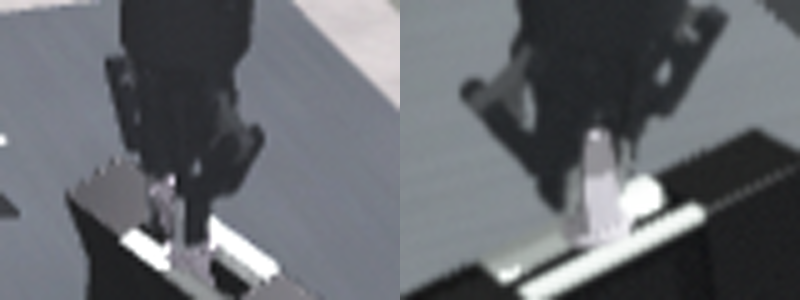

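>>> send_rows(
  grip=[200,150,60,60,60],
  offset=[
    [0,0,0],
    [0,0,0],
    [0,0,0],
    [0,0,0],
    [0,0,0],
  ],
  twist=[0,0,0,0,0],
)

```text
clock: 22.58
position: [0.5876, 0.0973, 0.1129]
ee_rot: [-0.702, -0.084, 0.702, -0.084]
ft_force: [-1.2, 0.5, 0.3]
grip_width: 0.76
```

```bash
python3 where.py; python3 snap.py wrist w11; python3 snap.py side d11 300 130 80 60;python3 snap.py scene s11 310 160 80 60; python3 -c "
import cv2,numpy as np
a=[cv2.resize(cv2.imread(f'pics/{k}.png'),(400,300)) for k in ('d11','s11')]; cv2.imwrite('pics/ds11.png',np.hstack(a))"
```

```text
t 22.5833 az -76.35 tip in slot mm [ -0.4   5.1 -73.7] F slot [-0.9  0.8  0.6] gw 0.76 p [0.5876 0.0973 0.1129]
[0.5876 0.0973 0.1129] jaw az -76.35 F [-1.2  0.5  0.3] gw 0.76 t 22.5833
[0.5877 0.0973 0.113 ] jaw az -76.35 F [ 0.1  0.5 -0.1] gw 0.767 t 22.6333
[0.5876 0.0973 0.113 ] jaw az -76.35 F [ 0.8 -0.7 -0.4] gw 0.764 t 22.6833
```

View pics/ds11.png

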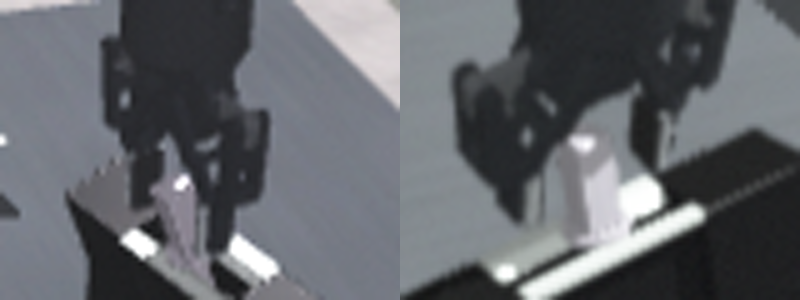

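View pics/w11.png

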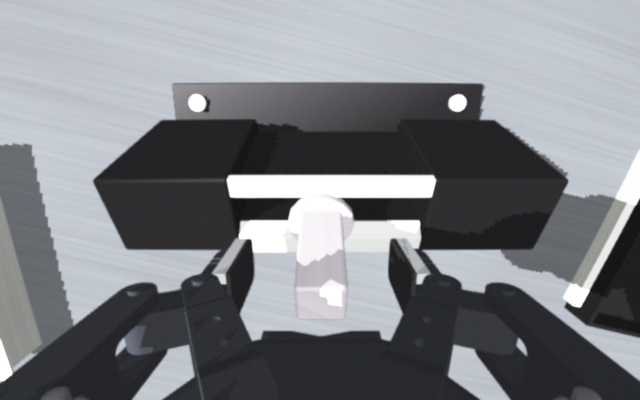

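>>> send_rows(
  grip=[60,30,0,0,0],
  offset=[
    [-10,0,0],
    [-25,0,0],
    [-50,0,0],
    [-80,0,0],
    [-120,0,0],
  ],
  twist=[0,0,0,0,0],
)

```text
clock: 23.15
position: [0.5865, 0.0971, 0.2333]
ee_rot: [-0.701, -0.084, 0.703, -0.084]
ft_force: [0.6, 0.5, -0.0]
grip_width: 1.001
```

>>> send_rows(
  grip=[0,0,0,0,0],
  offset=[
    [0,0,10],
    [0,0,30],
    [0,0,50],
    [0,0,50],
    [0,0,50],
  ],
  twist=[0,0,0,0,0],
)

```text
clock: 23.57
position: [0.5388, 0.0853, 0.2342]
ee_rot: [0.703, 0.084, -0.702, 0.084]
ft_force: [-0.6, -0.1, -0.0]
grip_width: 1.002
```

```bash
python3 snap.py wrist w12 220 20 240 180; python3 snap.py side d12 300 130 80 60;python3 snap.py scene s12 310 160 80 60; python3 -c "
import cv2,numpy as np
a=[cv2.resize(cv2.imread(f'pics/{k}.png'),(400,300)) for k in ('d12','s12')]; cv2.imwrite('pics/ds12.png',np.hstack(a))"
```

```text
[0.5388 0.0853 0.2342] jaw az -76.37 F [-0.6 -0.1 -0. ] gw 1.002 t 23.5667
[0.5394 0.0854 0.234 ] jaw az -76.37 F [ 0.8 -0.2 -0.5] gw 1.003 t 23.6167
[0.5396 0.0856 0.2337] jaw az -76.36 F [ 0.4 -0.1  0.5] gw 1.002 t 23.6667
```

View pics/ds12.png

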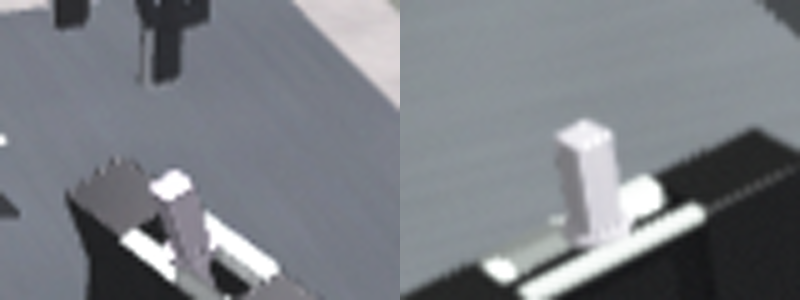

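View pics/w12.png

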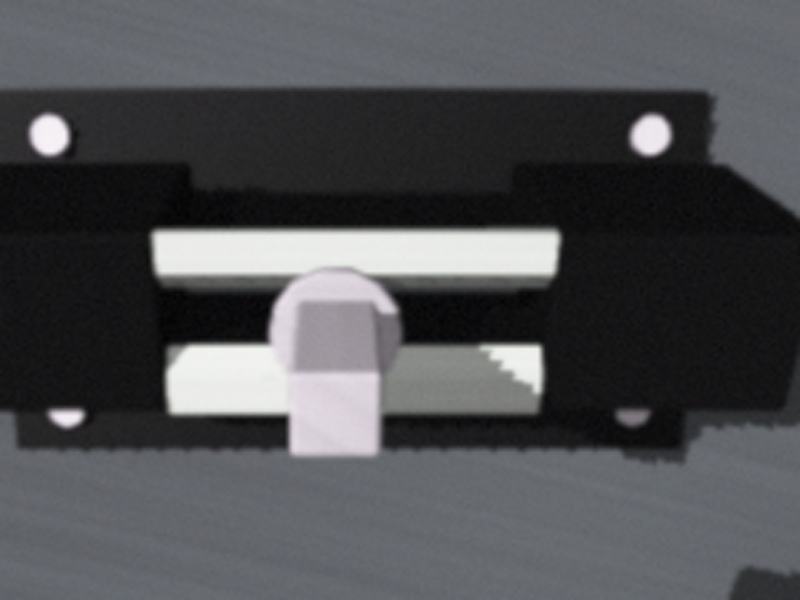

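```bash
python3 - <<'E'
from tri import *
W=L('w12'); c=np.array([.6035,.096,.1018]); n=np.array([-.3335,-.0806,.9393]); n/=np.linalg.norm(n); yg=np.array([-.2351,.972,0]); B=np.array([np.cross(yg,n),yg,n])
s=240/800
def reg(x0,x1,y0,y1):
    ys,xs=np.mgrid[int(20+y0*s):int(20+y1*s),int(220+x0*s):int(220+x1*s)]; d=W[1][ys,xs]; k=d>0; X=pt(W[0],np.c_[xs[k],ys[k]],d[k]); return 1000*(X-c)@B.T
for nm,r in dict(headtop=(300,370,385,445),collarL=(278,292,310,345),collarU=(300,370,272,292),strip1=(170,540,235,265),strip2=(190,265,370,405),stripR=(400,530,370,405)).items():
    q=reg(*r); A=np.c_[q[:,:2],np.ones(len(q))]; k=np.linalg.lstsq(A,q[:,2],rcond=None)[0]; print(nm,len(q),np.median(q,0).round(1),'slopes',k[:2].round(3))
E
```

```text
headtop 375 [ 0.3  5.1 53.7] slopes [ 0.006 -0.003]
collarL 40 [ 2.  18.2  5.6] slopes [0.045 0.086]
collarU 126 [13.6  5.1  5.3] slopes [-0.178  0.03 ]
strip1 993 [20.1  0.2  0.5] slopes [0.041 0.001]
strip2 218 [-16.6  34.1   0.5] slopes [-0.132 -0.007]
stripR 389 [-16.7 -29.6   0.4] slopes [-0.149  0.002]
```

```bash
python3 snap.py scene s13; python3 -c "
from workcell import manip; print(manip.hand_in())"
```

```text
[0.5396 0.0857 0.2335] jaw az -76.35 F [-0.2 -0.5 -0.1] gw 1.0 t 23.7167
the job is handed in; nothing more can be done
None
```

View pics/s13.png

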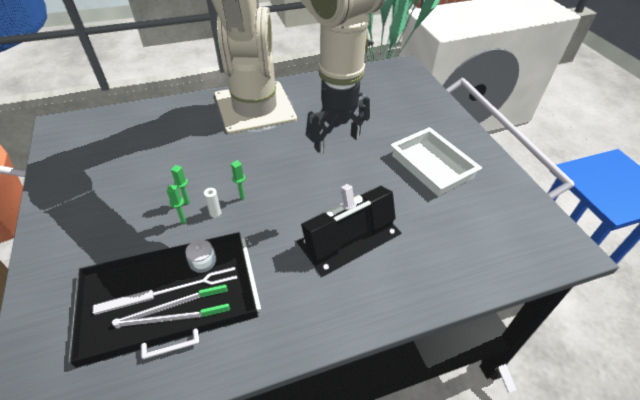

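The steel pin is locked in the guard with its collar home, and I handed the job in at about 24 s of the 67 s limit; no verdict is reported.

- **Drawing and tilting:** I drew the pin from its tube and leaned it about 20° in a 20 N grip by levering it on the tube's rim, because the moves can't tilt the tool. It was not a purely straight pull: the last 8–9 mm came out at that lean.
- **Finding the hole:** I put it point first into the slot and swept the strip with about 5 N. The strip sprang up at y ≈ +3 mm, and the tip caught the far edge at y ≈ +7 mm. I backed off 2 mm and pushed in; the collar seated with no further travel at the highest force I read, about 12 N. I read the force only at the end of each short move, so brief peaks in between were not measured.
- **Last checks:** After I let go, the wrist camera's depth put the head top 53.2 mm above the guard's face (53 mm expected), with no measurable tilt. The gripper was clear, and the salt cellar, fork, tongs, pan and green look-alikes appear unmoved in the last scene picture, judged by eye.
- **What disagreed:** Two readings of the pin's lean in the gripper differed by about 3° (19° and 22.5°). Before contact, my tip depth was also about 3 mm off. The contact forces and the final depth check settled both.

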